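Build the sieve column on the shaker

ROBOT

A 6-joint arm with a two-finger parallel gripper is mounted at the origin on a cart in front of the work surface, level with it; the furniture and walls round the work are solid. World frame = base frame: x ahead of the robot, y to its left, z up, the work surface at z = 0. Lengths are in m, angles in rad, forces in N, time in s.
With the tool pointing down it reaches from about 0.275 to 0.975 m from the base axis. Payload 8.4 kg.
Tool frame: the origin (TCP) lies midway between the tips of the shut fingers; the grasp point (between the pads) lies 19 mm behind it (bot.grasp_offset is the distance from the TCP to the grasp point, in m); z points along the fingers, y is the direction in which the jaws open and shut (so a half turn about z gives the same grasp; the last joint's range is limited). The gripper opens to 92 mm and grips with 3 to 60 N. Pads are 20 mm wide; open, the fingers measure 128 mm over their backs; the gripper's body (75 mm by 189 mm) begins 69 mm behind the grasp point.
Start: joints at [-1.271, 0.353, 1.633, -0, 1.155, -0.002], TCP at [0.186, -0.597, 0.215] pointing down, gripper open.
Joint ranges: [-2.63, 2.63], [-0.92, 2.1], [0.06, 2.66], [-1.3, 4.44], [0, 2.69], [-3.02, 3.02]. Speed limits (rad/s): [2.22, 2.22, 2.79, 3.14, 3.14, 3.14].

INTERFACE

Orientations are given as [roll, pitch, yaw] about the fixed x, y, z axes, in that order (R = Rz(yaw) Ry(pitch) Rx(roll)).
In Python, from cell import bot gives the robot as it stands. The module is installed in compiled form; this text tells all that it offers.
- The arm moves only by the shell command python3 -m jog 'ROWS' [FORCE]. ROWS is JSON, a list of rows, each an object of numbers: "dx", "dy", "dz": the shift along the tool's x, y, z in m; "wx", "wy", "wz": the turn, a rotation vector about the tool's x, y, z in rad; "fingers": the closure, from -1 (fully open) to 1 (shut). A call has 1 to 20 rows; each row is the pose to reach, as a shift and turn from the pose commanded when the call began, along the tool's axes at that moment; what a row does not reach only later rows make up. A row lasts 1/8 s, in which the tool goes at most 62.5 mm and 10.7 degrees, less where a joint would pass 70% of its speed; a pose out of reach is approached as far as the arm can. A call with a gripper value outside its range is refused whole. The fingers move at their own pace and stop on an object; FORCE is the grip in N (left out, the last holds). Time passes only in rows, so rows that repeat a pose let the fingers close. It gives the time, the measured TCP pose, the force and the opening at its end, in the units of the state.
- bot.state(): the state, without advancing time (a new reading comes with each control period).
- bot.grab_frame(name): name is "scene" or "top" or "wrist"; returns a dict with "pixels" (420x560x3 uint8, red, green, blue), "fovy" (degrees; the focal length in pixels is half the picture's height over the tangent of half this angle, whatever the lens; pixels are square), "cx", "cy" (the principal point, pixels), "camera_from_world" (4x4, takes a point from world to camera coordinates); the wrist camera has in their place "tool_from_camera" (4x4, takes a point from camera to tool coordinates, whose origin is the TCP and whose axes are the flange's). Camera axes: x right, y down, z forward; pixel columns grow to the right and rows downward; lengths in m; the calibration is good to about 2 mm. The wrist camera is an equidistant fisheye: a pixel r from the principal point sees the ray r / f radians off the axis. A picture is of the moment at which its call begins: read the wrist's pose just before it. There is no depth.
- bot.close_job(): hands the job in, once; it reports no verdict.
The state is a dict: "time": time; "joints": joint angles; "qvel": joint speeds; "joint_efforts": joint torques, N m; "position": TCP position; "tool_rot": TCP orientation; "wrist_force": force on the tool from outside, world axes, zero at the start; "moment": the same for the moment, N m; "grip_width": finger opening in m.
Only numpy, scipy, OpenCV 4.12 (cv2) and the standard library are available. Lean on these libraries where they do the work, as an engineer would, in place of code of your own. Each camera call takes 0.05 s, during which the arm holds its last target.

TASK

Get the sieve shaker ready for a particle size analysis: set the plain steel receiver pan into the seat ring of the shaker, nest the three sieves on it one after another so that the openings get coarser from bottom to top (blue fine, then yellow medium, then red coarse), and close the column with the lid. Every part must sit fully home and level on the one below, and the brass weights in front of the balance must not be disturbed.

Things in the scene. Friction and masses are not known exactly. Their poses are not given: they have to be found in the camera images.
- sieve_fine_c (a point): blue round sieve, wire mesh with very fine openings of about 1 mm; 38 mm high, 90 g. Foot: 8 mm spigot, 50 mm wide, tapered to 45. Above: straight frame 60 mm wide, 30 mm high, 54 mm inside, takes the next spigot 8 mm deep (nested centres 30 mm apart). The frame below is equally wide: on setting down, fingers must stay above the frame's lower edge, 11 mm below this point. Point: centre, 19 mm up; z up; stands upright.
- sieve_medium_c (a point): yellow-gold round sieve, wire mesh with medium openings of about 3 mm; 38 mm high, 90 g. Foot: 8 mm spigot, 50 mm wide, tapered to 45. Above: straight frame 60 mm wide, 30 mm high, 54 mm inside, takes the next spigot 8 mm deep (nested centres 30 mm apart). The frame below is equally wide: on setting down, fingers must stay above the frame's lower edge, 11 mm below this point. Point: centre, 19 mm up; z up; stands upright.
- sieve_coarse_c (a point): dark red round sieve, wire mesh with coarse openings of about 6 mm; 38 mm high, 90 g. Foot: 8 mm spigot, 50 mm wide, tapered to 45. Above: straight frame 60 mm wide, 30 mm high, 54 mm inside, takes the next spigot 8 mm deep (nested centres 30 mm apart). The frame below is equally wide: on setting down, fingers must stay above the frame's lower edge, 11 mm below this point. Point: centre, 19 mm up; z up; stands upright.
- sieve_lid_c (a point): plain metal lid with a black knob, loose, 70 g, 38 mm high. From below: 8 mm spigot as on the sieves (50 mm wide, tapered to 45), disc 60 mm wide and 6 mm high, upright knob 21 mm wide and 24 mm tall to hold it by. Point: centre, 19 mm above the underside, 5 mm above the disc, 19 mm below the knob's top; z up. Nested, it is 30 mm above the centre of the sieve below. Stands upright.
- receiver_c (a point): receiver pan of plain steel, closed bottom, loose, 140 g, outside shape and size as the sieves: spigot 8 mm (50 mm wide, tapered to 45), frame 60 mm wide, 30 mm high, 54 mm inside the open top. Its spigot goes 8 mm into the shaker's seat ring, 2 mm of play all round. Point: its centre, 19 mm above the underside; z up; stands upright. A sieve nested on it has its centre 30 mm higher.
- shaker: bench-top sieve shaker, fixed, off: grey housing 150 x 150 mm, 46 mm high, black control panel towards the robot; above it on springs a round platform, 100 mm wide, with a seat ring (54 mm inside, 68 outside, top 72.5 mm above the worktop). Origin on the worktop under the middle of the ring, z up; the seated pan's centre is 83.5 mm above it.
- weight_0: brass calibration weight with a knob on top, loose, 22 mm diameter, 34 mm high, 100 g, standing in front of the balance; origin at the centre of its underside, z up. A bystander, to be left alone
- weight_1: brass calibration weight with a knob on top, loose, 18 mm diameter, 27 mm high, 50 g, standing in front of the balance; origin at the centre of its underside, z up. A bystander, to be left alone
- weight_2: brass calibration weight with a knob on top, loose, 14 mm diameter, 21 mm high, 20 g, standing in front of the balance; origin at the centre of its underside, z up. A bystander, to be left alone

How it is judged:
On the way, in this order (a step that is already met when the one before it is completed fails the run):
1. the receiver pan is seated in the shaker and let go (horizontal distance between receiver_c and shaker below 0.006 m and z of receiver_c in the frame of shaker below 0.0865 m and angle between receiver_c's own z axis and vertical below 0.06 rad and contact force between the fingers and receiver below 0.1 N), for 0.2 s.
2. the blue fine sieve is seated on the receiver pan and let go (horizontal distance between receiver_c and shaker below 0.006 m and z of receiver_c in the frame of shaker below 0.0865 m and angle between each of receiver_c, sieve_fine_c's own z axis and vertical below 0.06 rad and horizontal distance between sieve_fine_c and receiver_c below 0.006 m and z of sieve_fine_c in the frame of receiver_c between 0.027 and 0.0325 m and contact force between the fingers and sieve_fine below 0.1 N), for 0.2 s.
3. the yellow medium sieve is seated on the fine sieve and let go (horizontal distance between receiver_c and shaker below 0.006 m and z of receiver_c in the frame of shaker below 0.0865 m and angle between each of receiver_c, sieve_medium_c's own z axis and vertical below 0.06 rad and horizontal distance between sieve_medium_c and sieve_fine_c below 0.006 m and z of sieve_medium_c in the frame of sieve_fine_c between 0.027 and 0.0325 m and contact force between the fingers and sieve_medium below 0.1 N), for 0.2 s.
4. the red coarse sieve is seated on the medium sieve and let go (horizontal distance between receiver_c and shaker below 0.006 m and z of receiver_c in the frame of shaker below 0.0865 m and angle between each of receiver_c, sieve_coarse_c's own z axis and vertical below 0.06 rad and horizontal distance between sieve_coarse_c and sieve_medium_c below 0.006 m and z of sieve_coarse_c in the frame of sieve_medium_c between 0.027 and 0.0325 m and contact force between the fingers and sieve_coarse below 0.1 N), for 0.2 s.
At the end, for the whole second after the job is handed in: Pan in the shaker (within 6 mm, at most 3 mm proud); nested on it in turn the blue, yellow and red sieves and the lid, each within 6 mm sideways of and 27 to 32.5 mm above the part below (30 when home), tilted under 0.06 rad, slower than 10 mm/s (horizontal distance between receiver_c and shaker below 0.006 m and z of receiver_c in the frame of shaker below 0.0865 m and angle between each of receiver_c, sieve_fine_c, sieve_medium_c, sieve_coarse_c, sieve_lid_c's own z axis and vertical below 0.06 rad and horizontal distance between sieve_fine_c and receiver_c below 0.006 m and z of sieve_fine_c in the frame of receiver_c between 0.027 and 0.0325 m and horizontal distance between sieve_medium_c and sieve_fine_c below 0.006 m and z of sieve_medium_c in the frame of sieve_fine_c between 0.027 and 0.0325 m and horizontal distance between sieve_coarse_c and sieve_medium_c below 0.006 m and z of sieve_coarse_c in the frame of sieve_medium_c between 0.027 and 0.0325 m and horizontal distance between sieve_lid_c and sieve_coarse_c below 0.006 m and z of sieve_lid_c in the frame of sieve_coarse_c between 0.027 and 0.0325 m and linear speed of each of receiver, sieve_fine, sieve_medium, sieve_coarse, sieve_lid below 0.01 m/s); the robot touches nothing.
It fails at once if a brass weight is shifted by more than 15 mm or knocked over (distance of any of weight_0, weight_1, weight_2 from where it was at the start of the episode above 0.015 m or angle between any of weight_0, weight_1, weight_2's own z axis and vertical above 0.5 rad).
It also fails if it takes over 106 s, if anything falls off the work surface, if the arm or the gripper's body presses on something with over 40 N, if the wrist force passes 120 N, or if a joint passes its speed limit or range.

## Working session

There is one attempt and no reset: what is moved stays moved. The work goes in short steps, Python scripts to look and compute and a shell command to move; the robot and the scene stay as the last step left them, time stands still between calls to the robot, and variables do not carry over. Pictures are saved under pics/ and viewed, and the job is handed in when it is done.

```bash
mkdir -p pics; ls; python3 - <<'E'
from cell import bot
import cv2
s=bot.state();print(s['time'],s['joints'],s['position'],s['tool_rot'],s['grip_width'],s['wrist_force'],bot.grasp_offset)
for n in ("scene","top","wrist"):
    f=bot.grab_frame(n);cv2.imwrite(f"pics/{n}0.png",f["pixels"][:,:,::-1])
    print(n,f["fovy"],f["cx"],f["cy"],f.get("camera_from_world",f.get("tool_from_camera")))
E
```

```text
pics
0.0 [-1.27145135e+00  3.53629253e-01  1.63409594e+00 -4.88103674e-05
  1.15520650e+00 -2.40682252e-03] [ 0.18558581 -0.59631123  0.21389184] [-3.14025351e+00  4.14061552e-05  3.01771565e-01] 0.0922308855263131 [-0.15073019  0.15532195  0.27197258] 0.0187
scene 55.400038912042945 280.7808579951907 209.38743325676703 [[-0.8511316  -0.52438575  0.02438417  0.51895751]
 [-0.29723558  0.44311575 -0.84575377  0.16719652]
 [ 0.43269621 -0.7270956  -0.53301592  0.80354186]
 [ 0.          0.          0.          1.        ]]
top 51.92825178182627 273.3307879467019 206.6021225517185 [[ 0.00781987 -0.99986099  0.01472592  0.09617308]
 [-0.9974931  -0.0088354  -0.07021009  0.55295271]
 [ 0.07033044 -0.01413997 -0.99742353  0.8685301 ]
 [ 0.          0.          0.          1.        ]]
wrist 65.70646984690485 273.5621174383846 206.31260572834853 [[ 1.03176238e-03 -9.70309473e-01 -2.41864554e-01  6.76017361e-02]
 [ 9.99999456e-01  9.64727414e-04  3.95583694e-04 -6.70086912e-04]
 [-1.50505240e-04 -2.41864831e-01  9.70309941e-01 -1.69791910e-01]
 [ 0.00000000e+00  0.00000000e+00  0.00000000e+00  1.00000000e+00]]
```

View pics/scene0.png

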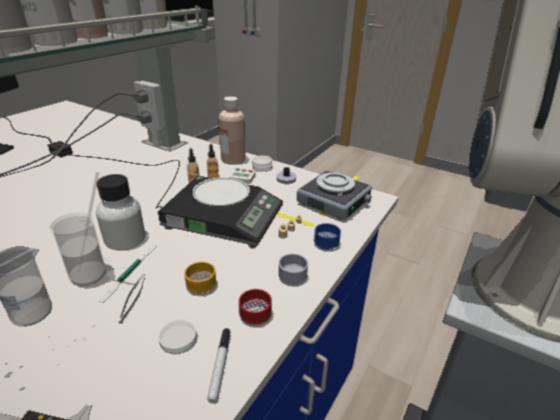

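View pics/top0.png

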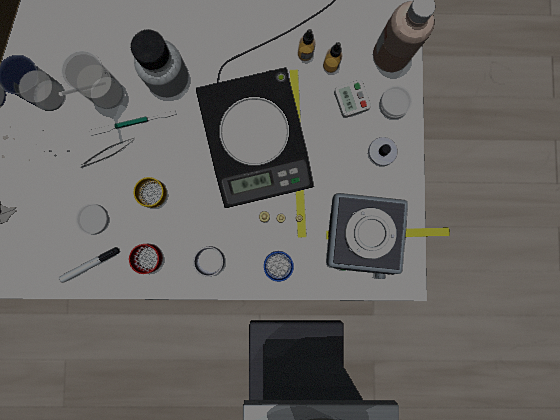

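View pics/wrist0.png

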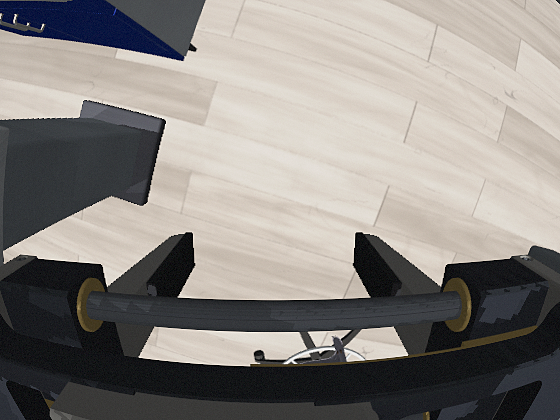

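Scene overview: the top view has blue at (279,265), pan (209,262), red (145,258), yellow (150,193), lid (383,151), shaker ring (370,232), and weights at about (264–299,217). I'll enlarge it to measure properly.

```bash
cat > h.py <<'E'
import numpy as np,cv2
from cell import bot
from scipy.spatial.transform import Rotation as R
def K(f):
    fl=210/np.tan(np.radians(f["fovy"])/2); return np.array([[fl,0,f["cx"]],[0,fl,f["cy"]],[0,0,1]])
def proj(f,P):
    T=np.array(f["camera_from_world"]);P=np.atleast_2d(P);c=P@T[:3,:3].T+T[:3,3]
    q=c@K(f).T;return q[:,:2]/q[:,2:]
def back(f,uv,z):
    T=np.array(f["camera_from_world"]);Rm=T[:3,:3];o=-Rm.T@T[:3,3]
    d=Rm.T@np.linalg.inv(K(f))@np.array([uv[0],uv[1],1.]);return o+d*(z-o[2])/d[2]
def wproj(f,s,P):
    Tc=np.array(f["tool_from_camera"]);Rt=R.from_euler('xyz',s['tool_rot']).as_matrix()
    P=np.atleast_2d(P);t=(P-np.array(s['position']))@Rt
    c=(t-Tc[:3,3])@Tc[:3,:3];fl=K(f)[0,0]
    n=np.linalg.norm(c[:,:2],axis=1);th=np.arctan2(n,c[:,2]);return np.c_[f["cx"]+fl*th*c[:,0]/n,f["cy"]+fl*th*c[:,1]/n]
def wback(f,s,uv,z):
    Tc=np.array(f["tool_from_camera"]);Rt=R.from_euler('xyz',s['tool_rot']).as_matrix();fl=K(f)[0,0]
    v=np.array([uv[0]-f["cx"],uv[1]-f["cy"]]);r=np.hypot(*v);th=r/fl
    d=np.r_[np.sin(th)*v/max(r,1e-9),np.cos(th)];d=Rt@Tc[:3,:3]@d;o=np.array(s['position'])+Rt@Tc[:3,3]
    return o+d*(z-o[2])/d[2]
def circ(c,r,z,n=60):
    a=np.linspace(0,2*np.pi,n,endpoint=False);return np.c_[c[0]+r*np.cos(a),c[1]+r*np.sin(a),np.full(n,z)]
E
python3 - <<'E'
from h import *
im=cv2.imread('pics/top0.png')
c=im[130:300,100:420];cv2.imwrite('pics/c0.png',cv2.resize(c[60:,:],None,fx=2.5,fy=2.5,interpolation=cv2.INTER_CUBIC))
E
```

```text
(no output)
```

View pics/c0.png

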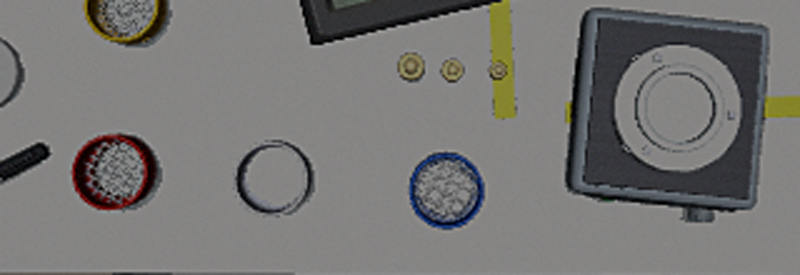

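```bash
python3 - <<'E'
from h import *
f=bot.grab_frame("top");im=f["pixels"][:,:,::-1].copy()
g=cv2.GaussianBlur(cv2.cvtColor(im,cv2.COLOR_BGR2GRAY),(0,0),1).astype(float)
guess={'pan':(210,261.2,.038),'blue':(278.8,265.5,.038),'red':(146,258.8,.038),'yel':(150.5,193,.038),'ring':(370.8,233.2,.0725),'lid':(383,151,.014)}
gx=cv2.Sobel(g,cv2.CV_64F,1,0);gy=cv2.Sobel(g,cv2.CV_64F,0,1)
from scipy.ndimage import map_coordinates as mc
from scipy.optimize import minimize
mag=np.hypot(gx,gy)
big=cv2.resize(im,None,fx=4,fy=4,interpolation=cv2.INTER_CUBIC)
for k,(u,v,z) in guess.items():
    p=back(f,(u,v),z)[:2]
    radii=[(.030,z)] if k!='ring' else [(.034,z),(.027,z)]
    if k in('pan','blue','red','yel'): radii=[(.030,z),(.027,z)]
    def cost(q):
        return -sum(mc(mag,proj(f,circ(q,r,h)).T[::-1],order=1).mean() for r,h in radii)
    best=min(((cost(p+[a,b]),a,b) for a in np.arange(-.008,.0081,.0005) for b in np.arange(-.008,.0081,.0005)))
    q=p+best[1:];print(k,p.round(4),q.round(4),best[0])
    for r,h in radii: cv2.polylines(big,[((proj(f,circ(q,r,h))+.5)*4).astype(int)],True,(0,255,0),1)
cv2.imwrite('pics/fit.png',np.vstack([big[4*170:4*300,4*110:4*310],big[4*130:4*260,4*310:4*510][:, :]])[:, :][:1040:1])
cv2.imwrite('pics/fitA.png',big[680:1200,420:1220]);cv2.imwrite('pics/fitB.png',big[520:1100,1250:1700])
for n,uv,h in(('w0',(264.4,216.8),.034),('w1',(281,218),.027),('w2',(299.3,218),.021)):print(n,back(f,uv,h))
E
```

```text
pan [0.4407 0.2263] [0.4407 0.2303] -278.97164260196115
blue [0.4332 0.0892] [0.4307 0.0907] -314.8278038757794
red [0.4446 0.3533] [0.4446 0.3593] -419.19953876203556
yel [0.576 0.348] [0.5785 0.3525] -348.7489056310819
ring [ 0.4985 -0.087 ] [ 0.4985 -0.084 ] -136.47658553989652
lid [ 0.6713 -0.1282] [ 0.6688 -0.1242] -75.2425689362684
w0 [0.53026611 0.11885862 0.034     ]
w1 [0.52843592 0.0851085  0.027     ]
w2 [0.52901859 0.04738527 0.021     ]
```

View pics/fitA.png

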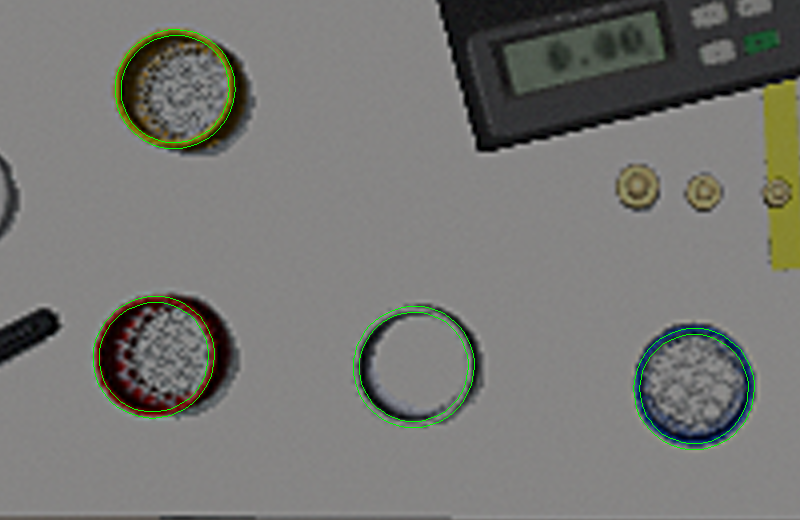

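View pics/fitB.png

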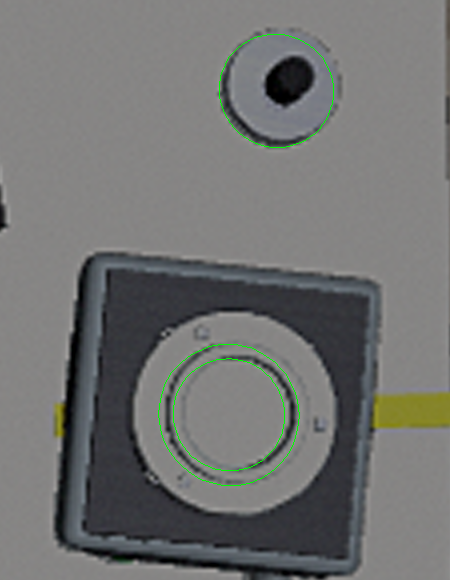

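The fits are plausible, with colour rims within about 2 mm, but the ring fit is clearly shifted. I'll refine each part with the wrist camera, starting with a hover over the shaker at yaw 0.

```bash
python3 -m jog '[{"dx":0.45,"dy":-0.395,"wz":0.302,"fingers":-1},{"dx":0.45,"dy":-0.395,"wz":0.302,"fingers":-1},{"dx":0.45,"dy":-0.395,"wz":0.302,"fingers":-1},{"dx":0.45,"dy":-0.395,"wz":0.302,"fingers":-1},{"dx":0.45,"dy":-0.395,"wz":0.302,"fingers":-1},{"dx":0.45,"dy":-0.395,"wz":0.302,"fingers":-1},{"dx":0.45,"dy":-0.395,"wz":0.302,"fingers":-1},{"dx":0.45,"dy":-0.395,"wz":0.302,"fingers":-1},{"dx":0.45,"dy":-0.395,"wz":0.302,"fingers":-1},{"dx":0.45,"dy":-0.395,"wz":0.302,"fingers":-1},{"dx":0.45,"dy":-0.395,"wz":0.302,"fingers":-1},{"dx":0.45,"dy":-0.395,"wz":0.302,"fingers":-1},{"dx":0.45,"dy":-0.395,"wz":0.302,"fingers":-1}]' 20
cat > look.py <<'E'
import sys
from h import *
from scipy.ndimage import map_coordinates as mc
# usage: look.py out x y z  r1,r2
out,x,y,z=sys.argv[1],*map(float,sys.argv[2:5]);rs=[float(a) for a in sys.argv[5].split(',')]
s=bot.state();f=bot.grab_frame("wrist");im=f["pixels"][:,:,::-1].copy()
np.save('pics/'+out+'.npy',im)
import pickle;pickle.dump((s,f),open('pics/'+out+'.pkl','wb'))
print(np.round(s['position'],4),np.round(s['tool_rot'],4),s['time'])
g=cv2.GaussianBlur(cv2.cvtColor(im,cv2.COLOR_BGR2GRAY),(0,0),1).astype(float)
mag=np.hypot(cv2.Sobel(g,cv2.CV_64F,1,0),cv2.Sobel(g,cv2.CV_64F,0,1))
def cost(q): return sum(mc(mag,wproj(f,s,circ(q,r,z)).T[::-1],order=1).mean() for r in rs)
b=max((cost((x+a,y+c)),x+a,y+c) for a in np.arange(-.012,.0121,.0005) for c in np.arange(-.012,.0121,.0005))
print(out,np.round(b,4))
big=cv2.resize(im,None,fx=4,fy=4,interpolation=cv2.INTER_CUBIC)
for r in rs: cv2.polylines(big,[((wproj(f,s,circ(b[1:],r,z))+.5)*4).astype(int)],True,(0,255,0),1)
c=(wproj(f,s,(*b[1:],z))[0]*4).astype(int);x0=max(c[0]-350,0);y0=max(c[1]-280,0)
cv2.imwrite('pics/'+out+'.png',big[y0:y0+560,x0:x0+700]);cv2.imwrite('pics/'+out+'_full.png',im)
E
python3 look.py shk .4985 -.084 .0725 .034,.027
```

```text
[ 0.1857 -0.5964  0.2141] [-3.1407 -0.      0.3018] 0.2
shk [ 0.      0.5105 -0.072 ]validation failed for argument at $[0]...
```

View pics/shk.png

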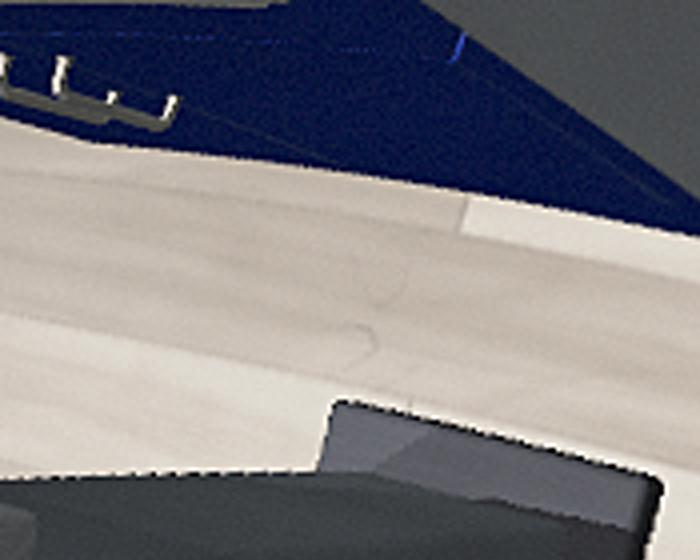

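View pics/shk_full.png

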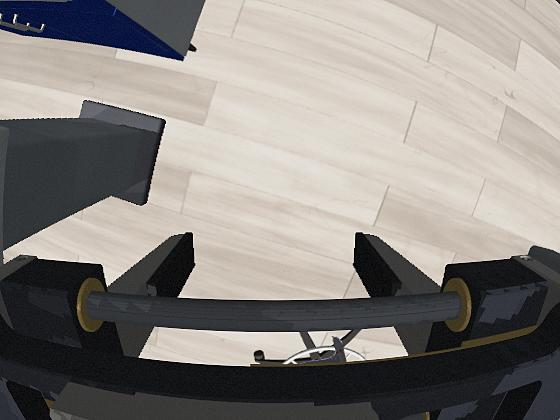

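The move was refused, so the arm hasn't moved. I'll check what row format it accepts.

```bash
python3 -m jog '[{"dx":0.04,"dy":-0.035,"dz":0.0,"wx":0.0,"wy":0.0,"wz":0.03,"fingers":-1.0}]' 20
```

```text
time: 0.38
position: [0.2129, -0.5529, 0.2143]
tool_rot: [3.141, 0.0, 0.268]
wrist_force: [0.5, 0.6, 0.8]
grip_width: 0.0918
```

```bash
python3 -m jog '[{"dx":0.4,"dy":-0.372,"dz":0.0,"wx":0.0,"wy":0.0,"wz":0.27,"fingers":-1.0}]'; python3 -m jog '[{"dx":0.05,"dy":-0.045,"wz":0.035,"fingers":-1}]'
```

```text
time: 0.5
position: [0.2462, -0.4979, 0.2143]
tool_rot: [-3.142, -0.0, 0.08]
wrist_force: [1.0, 0.2, -0.9]
grip_width: 0.0921validation failed for argument at $[0]...
```

All keys are needed in every row.

```bash
python3 -m jog '[{"dx":0.283,"dy":-0.39,"dz":0.0,"wx":0,"wy":0,"wz":0.083,"fingers":-1},{"dx":0.283,"dy":-0.39,"dz":0.0,"wx":0,"wy":0,"wz":0.083,"fingers":-1},{"dx":0.283,"dy":-0.39,"dz":0.0,"wx":0,"wy":0,"wz":0.083,"fingers":-1},{"dx":0.283,"dy":-0.39,"dz":0.0,"wx":0,"wy":0,"wz":0.083,"fingers":-1},{"dx":0.283,"dy":-0.39,"dz":0.0,"wx":0,"wy":0,"wz":0.083,"fingers":-1},{"dx":0.283,"dy":-0.39,"dz":0.0,"wx":0,"wy":0,"wz":0.083,"fingers":-1},{"dx":0.283,"dy":-0.39,"dz":0.0,"wx":0,"wy":0,"wz":0.083,"fingers":-1},{"dx":0.283,"dy":-0.39,"dz":0.0,"wx":0,"wy":0,"wz":0.083,"fingers":-1},{"dx":0.283,"dy":-0.39,"dz":0.0,"wx":0,"wy":0,"wz":0.083,"fingers":-1},{"dx":0.283,"dy":-0.39,"dz":0.0,"wx":0,"wy":0,"wz":0.083,"fingers":-1},{"dx":0.283,"dy":-0.39,"dz":0.0,"wx":0,"wy":0,"wz":0.083,"fingers":-1}]' 20
python3 look.py shk .4985 -.084 .0725 .034,.027
```

```text
time: 1.88
position: [0.494, -0.0868, 0.2146]
tool_rot: [3.141, 0.0, 0.001]
wrist_force: [0.3, 0.3, 0.1]
grip_width: 0.0919
[ 0.494  -0.0868  0.2146] [3.1414e+00 4.0000e-04 1.3000e-03] 1.875
shk [ 2.077967e+02  4.980000e-01 -8.900000e-02]
```

View pics/shk.png

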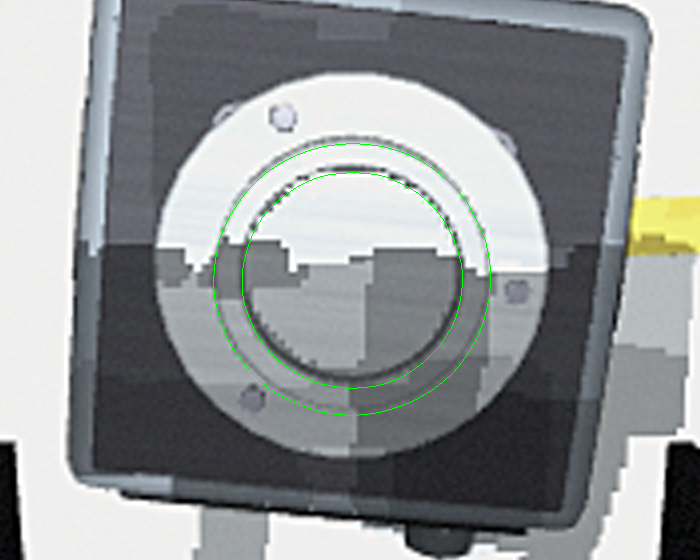

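View pics/shk_full.png

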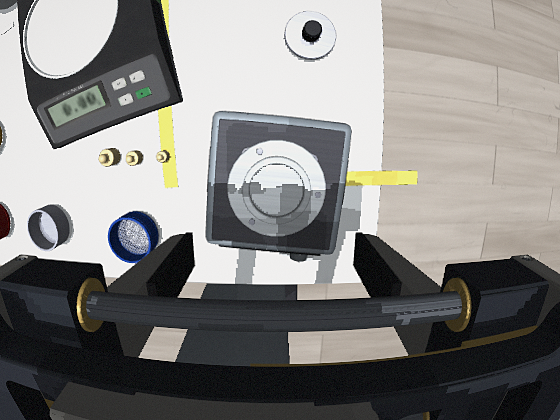

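```bash
cat > fitm.py <<'E'
from h import *
import pickle
from scipy.ndimage import map_coordinates as mc
def mag(im):
    g=cv2.GaussianBlur(cv2.cvtColor(im,cv2.COLOR_RGB2GRAY),(0,0),.8).astype(float)
    return np.hypot(cv2.Sobel(g,cv2.CV_64F,1,0),cv2.Sobel(g,cv2.CV_64F,0,1))
def sub(P,pr,m,x,y,r,z,w=.005,st=.00025):
    return max((np.minimum(mc(m,pr(circ((x+a,y+c),r,z,90)).T[::-1],order=1),150).mean(),round(x+a,5),round(y+c,5)) for a in np.arange(-w,w+1e-6,st) for c in np.arange(-w,w+1e-6,st))
E
python3 - <<'E'
from fitm import *
s,f=pickle.load(open('pics/shk.pkl','rb'));m=mag(f['pixels']);pr=lambda P:wproj(f,s,P)
ft=bot.grab_frame('top');mt=mag(ft['pixels']);pt=lambda P:proj(ft,P)
for r,z in((.05,.0725),(.05,.0645),(.05,.0605),(.034,.0725),(.034,.0625),(.027,.0725)):
    print(r,z,'wrist',sub(None,pr,m,.499,-.088,r,z),'top',sub(None,pt,mt,.499,-.087,r,z))
E
```

```text
0.05 0.0725 wrist (np.float64(89.26774204258457), np.float64(0.502), np.float64(-0.08825)) top (np.float64(62.91015873469866), np.float64(0.50025), np.float64(-0.08675))
0.05 0.0645 wrist (np.float64(150.0), np.float64(0.5), np.float64(-0.08875)) top (np.float64(64.03459764474485), np.float64(0.5), np.float64(-0.0915))
0.05 0.0605 wrist (np.float64(150.0), np.float64(0.49925), np.float64(-0.089)) top (np.float64(65.37996519791052), np.float64(0.5005), np.float64(-0.092))
0.034 0.0725 wrist (np.float64(91.16619825694666), np.float64(0.50075), np.float64(-0.089)) top (np.float64(51.672152156829945), np.float64(0.4955), np.float64(-0.082))
0.034 0.0625 wrist (np.float64(85.2390086689921), np.float64(0.49975), np.float64(-0.08825)) top (np.float64(66.33981465844519), np.float64(0.49475), np.float64(-0.082))
0.027 0.0725 wrist (np.float64(130.366986261295), np.float64(0.5), np.float64(-0.087)) top (np.float64(59.89015206972269), np.float64(0.501), np.float64(-0.0855))
```

Ring centre is about (0.500, -0.0887). Next I'll hover over the pan.

```bash
python3 -m jog '[{"dx":-0.055,"dy":-0.316,"dz":0.05,"wx":0,"wy":0,"wz":0.0,"fingers":-1},{"dx":-0.055,"dy":-0.316,"dz":0.05,"wx":0,"wy":0,"wz":0.0,"fingers":-1},{"dx":-0.055,"dy":-0.316,"dz":0.05,"wx":0,"wy":0,"wz":0.0,"fingers":-1},{"dx":-0.055,"dy":-0.316,"dz":0.05,"wx":0,"wy":0,"wz":0.0,"fingers":-1},{"dx":-0.055,"dy":-0.316,"dz":0.05,"wx":0,"wy":0,"wz":0.0,"fingers":-1},{"dx":-0.055,"dy":-0.316,"dz":0.05,"wx":0,"wy":0,"wz":0.0,"fingers":-1},{"dx":-0.055,"dy":-0.316,"dz":0.05,"wx":0,"wy":0,"wz":0.0,"fingers":-1},{"dx":-0.055,"dy":-0.316,"dz":0.05,"wx":0,"wy":0,"wz":0.0,"fingers":-1}]' 20
python3 look.py pan .4407 .2283 .038 .030,.027
```

```text
time: 2.98
position: [0.4392, 0.2287, 0.1648]
tool_rot: [3.141, -0.0, 0.001]
wrist_force: [-0.3, 0.9, 0.2]
grip_width: 0.0919
[0.4392 0.2287 0.1648] [ 3.1413e+00 -2.0000e-04  1.2000e-03] 2.975
pan [3.991927e+02 4.432000e-01 2.313000e-01]
```

View pics/pan.png

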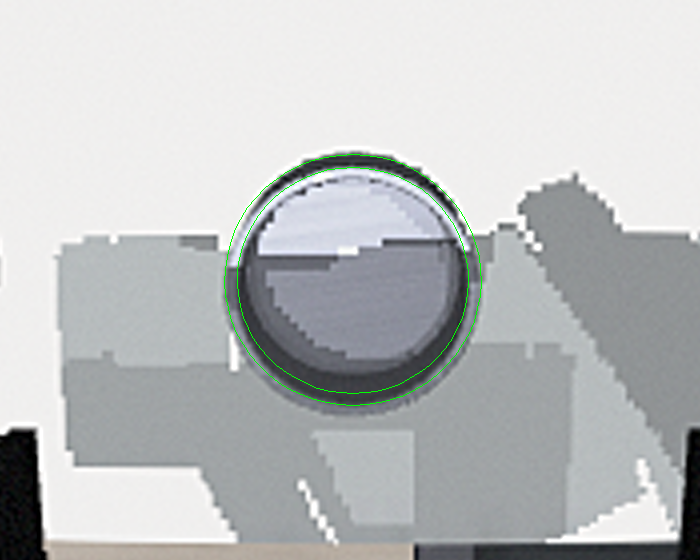

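View pics/pan_full.png

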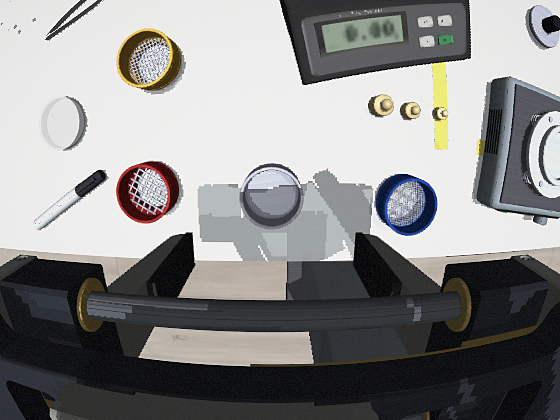

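The green fit locked onto the outer wall at the top. The true rim is about 8 px lower, giving pan ≈ (0.4407, 0.2308), which agrees with the top camera. Descending.

```bash
python3 -m jog '[{"dx":0.0015,"dy":-0.002,"dz":0.06,"wx":0,"wy":0,"wz":0.0,"fingers":-1},{"dx":0.0015,"dy":-0.002,"dz":0.11,"wx":0,"wy":0,"wz":0.0,"fingers":-1},{"dx":0.0015,"dy":-0.002,"dz":0.14,"wx":0,"wy":0,"wz":0.0,"fingers":-1},{"dx":0.0015,"dy":-0.002,"dz":0.151,"wx":0,"wy":0,"wz":0.0,"fingers":-1},{"dx":0.0015,"dy":-0.002,"dz":0.151,"wx":0,"wy":0,"wz":0.0,"fingers":-1},{"dx":0.0015,"dy":-0.002,"dz":0.151,"wx":0,"wy":0,"wz":0.0,"fingers":-1}]' 20; python3 - <<'E'
from cell import bot;print(bot.state()['position'])
E
```

```text
time: 3.78
position: [0.4414, 0.2323, 0.0149]
tool_rot: [-3.141, -0.002, 0.002]
wrist_force: [0.3, 0.1, -0.5]
grip_width: 0.0917
[0.44135512 0.23229121 0.01486696]
```

```bash
python3 -m jog '[{"dx":-0.0005,"dy":0.001,"dz":0.003,"wx":0,"wy":0,"wz":0.0,"fingers":-1},{"dx":-0.0005,"dy":0.001,"dz":0.003,"wx":0,"wy":0,"wz":0.0,"fingers":1},{"dx":-0.0005,"dy":0.001,"dz":0.003,"wx":0,"wy":0,"wz":0.0,"fingers":1},{"dx":-0.0005,"dy":0.001,"dz":0.003,"wx":0,"wy":0,"wz":0.0,"fingers":1},{"dx":-0.0005,"dy":0.001,"dz":0.003,"wx":0,"wy":0,"wz":0.0,"fingers":1},{"dx":-0.0005,"dy":0.001,"dz":0.003,"wx":0,"wy":0,"wz":0.0,"fingers":1}]' 20
```

```text
time: 4.53
position: [0.4398, 0.2312, 0.0107]
tool_rot: [-3.142, -0.0, 0.003]
wrist_force: [-0.4, -0.5, 1.9]
grip_width: 0.0599
```

```bash
python3 -m jog '[{"dx":0,"dy":0,"dz":-0.05,"wx":0,"wy":0,"wz":0,"fingers":1},{"dx":0,"dy":0.02,"dz":-0.1,"wx":0,"wy":0,"wz":0,"fingers":1},{"dx":0.06,"dy":0.32,"dz":-0.13,"wx":0,"wy":0,"wz":0,"fingers":1},{"dx":0.06,"dy":0.32,"dz":-0.13,"wx":0,"wy":0,"wz":0,"fingers":1},{"dx":0.06,"dy":0.32,"dz":-0.13,"wx":0,"wy":0,"wz":0,"fingers":1},{"dx":0.06,"dy":0.32,"dz":-0.13,"wx":0,"wy":0,"wz":0,"fingers":1},{"dx":0.06,"dy":0.32,"dz":-0.13,"wx":0,"wy":0,"wz":0,"fingers":1},{"dx":0.06,"dy":0.32,"dz":-0.13,"wx":0,"wy":0,"wz":0,"fingers":1},{"dx":0.06,"dy":0.32,"dz":-0.13,"wx":0,"wy":0,"wz":0,"fingers":1},{"dx":0.06,"dy":0.32,"dz":-0.13,"wx":0,"wy":0,"wz":0,"fingers":1}]'
python3 look.py held1 .4995 -.0887 .168 .030,.027
```

```text
time: 5.78
position: [0.5, -0.0876, 0.1402]
tool_rot: [-3.141, 0.001, 0.004]
wrist_force: [-0.5, 0.5, -2.6]
grip_width: 0.0599
[ 0.5    -0.0876  0.1402] [-3.1412e+00  1.0000e-03  4.0000e-03] 5.775
held1 [ 2.363238e+02  5.015000e-01 -8.720000e-02]
```

View pics/held1.png

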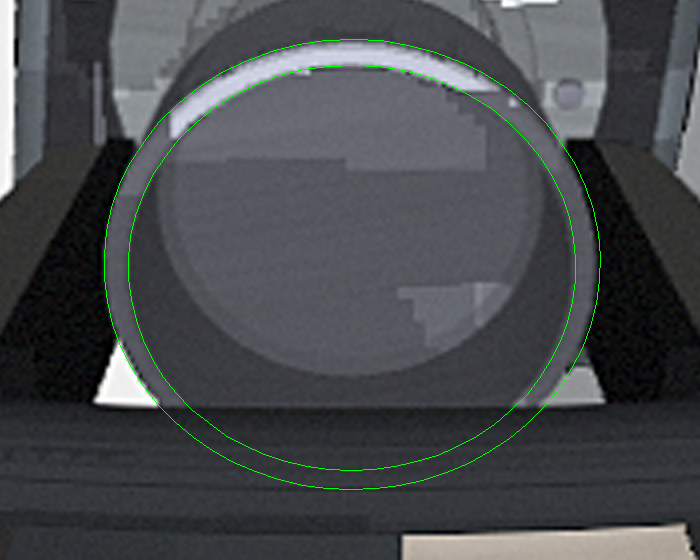

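View pics/held1_full.png

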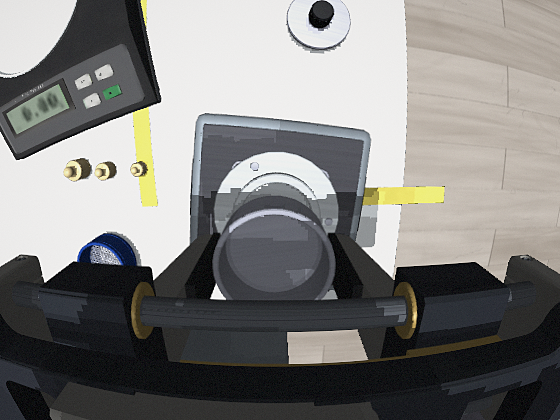

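The held pan fits very well: centre at (0.5015, -0.0872), so it sits 1.5 mm ahead of the TCP. Correcting and lowering.

```bash
python3 -m jog '[{"dx":-0.0015,"dy":0.0015,"dz":0,"wx":0,"wy":0,"wz":0,"fingers":1},{"dx":-0.0015,"dy":0.0015,"dz":0.03,"wx":0,"wy":0,"wz":0,"fingers":1},{"dx":-0.0015,"dy":0.0015,"dz":0.045,"wx":0,"wy":0,"wz":0,"fingers":1},{"dx":-0.0015,"dy":0.0015,"dz":0.052,"wx":0,"wy":0,"wz":0,"fingers":1},{"dx":-0.0015,"dy":0.0015,"dz":0.052,"wx":0,"wy":0,"wz":0,"fingers":1}]'
python3 look.py held2 .4995 -.0887 .116 .030,.027
```

```text
time: 6.45
position: [0.499, -0.0901, 0.0884]
tool_rot: [-3.141, 0.001, 0.003]
wrist_force: [0.5, 0.7, -0.6]
grip_width: 0.0601
[ 0.499  -0.0901  0.0884] [-3.1415e+00  6.0000e-04  2.8000e-03] 6.45
held2 [ 2.129181e+02  5.000000e-01 -8.970000e-02]
```

View pics/held2_full.png

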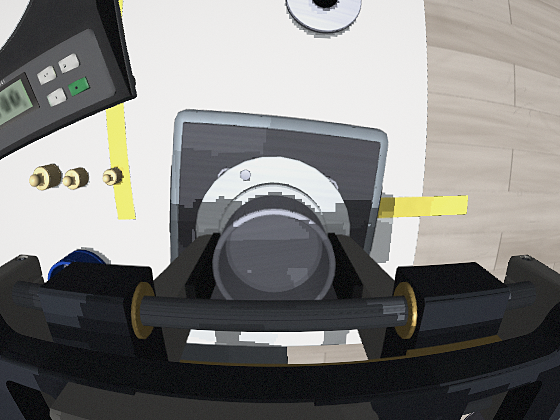

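```bash
python3 -m jog '[{"dx":0,"dy":-0.001,"dz":0.005,"wx":0,"wy":0,"wz":0,"fingers":1},{"dx":0,"dy":-0.001,"dz":0.009,"wx":0,"wy":0,"wz":0,"fingers":1},{"dx":0,"dy":-0.001,"dz":0.012,"wx":0,"wy":0,"wz":0,"fingers":1},{"dx":0,"dy":-0.001,"dz":0.0135,"wx":0,"wy":0,"wz":0,"fingers":1},{"dx":0,"dy":-0.001,"dz":0.0135,"wx":0,"wy":0,"wz":0,"fingers":1}]'
```

```text
time: 7.12
position: [0.4991, -0.0893, 0.0751]
tool_rot: [-3.142, 0.0, 0.003]
wrist_force: [-1.5, 0.2, 0.5]
grip_width: 0.0599
```

```bash
python3 -m jog '[{"dx":0,"dy":0,"dz":0.0005,"wx":0,"wy":0,"wz":0,"fingers":1},{"dx":0,"dy":0,"dz":0.0005,"wx":0,"wy":0,"wz":0,"fingers":-1},{"dx":0,"dy":0,"dz":0.0005,"wx":0,"wy":0,"wz":0,"fingers":-1},{"dx":0,"dy":0,"dz":0.0005,"wx":0,"wy":0,"wz":0,"fingers":-1},{"dx":0,"dy":0,"dz":-0.05,"wx":0,"wy":0,"wz":0,"fingers":-1},{"dx":0,"dy":0,"dz":-0.1,"wx":0,"wy":0,"wz":0,"fingers":-1},{"dx":0,"dy":0,"dz":-0.12,"wx":0,"wy":0,"wz":0,"fingers":-1},{"dx":0,"dy":0,"dz":-0.12,"wx":0,"wy":0,"wz":0,"fingers":-1}]'
python3 look.py seat1 .500 -.0887 .1025 .030,.027; python3 -c "
from h import *
f=bot.grab_frame('scene')['pixels'][150:250,260:420,::-1];cv2.imwrite('pics/sc1.png',cv2.resize(f,None,fx=4,fy=4))"
```

```text
time: 8.12
position: [0.5002, -0.0894, 0.1965]
tool_rot: [3.141, -0.003, 0.003]
wrist_force: [0.6, 0.6, 0.9]
grip_width: 0.0919
[ 0.5002 -0.0894  0.1965] [ 3.141e+00 -3.400e-03  2.700e-03] 8.125
seat1 [ 3.354775e+02  5.030000e-01 -8.870000e-02]
```

View pics/seat1.png

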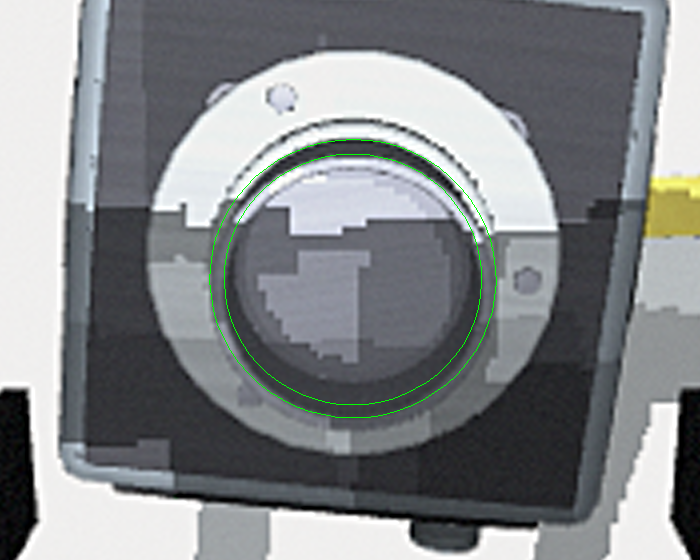

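View pics/sc1.png

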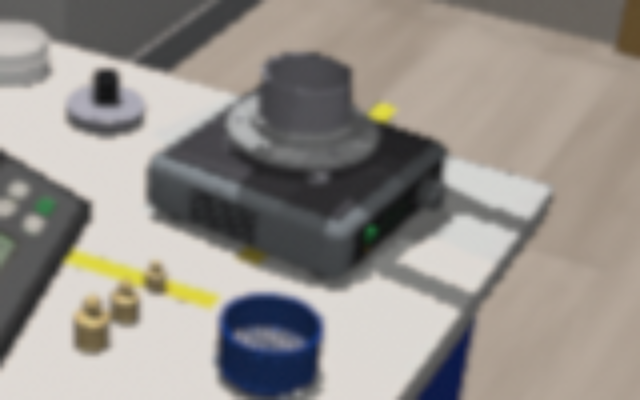

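The scene view shows the pan seated level in the ring. Next is blue.

```bash
python3 -m jog '[{"dx":-0.02,"dy":-0.06,"dz":0,"wx":0,"wy":0,"wz":0,"fingers":-1},{"dx":-0.068,"dy":-0.179,"dz":0.036,"wx":0,"wy":0,"wz":0,"fingers":-1},{"dx":-0.068,"dy":-0.179,"dz":0.036,"wx":0,"wy":0,"wz":0,"fingers":-1},{"dx":-0.068,"dy":-0.179,"dz":0.036,"wx":0,"wy":0,"wz":0,"fingers":-1},{"dx":-0.068,"dy":-0.179,"dz":0.036,"wx":0,"wy":0,"wz":0,"fingers":-1},{"dx":-0.068,"dy":-0.179,"dz":0.036,"wx":0,"wy":0,"wz":0,"fingers":-1}]'
python3 look.py blue .432 .0905 .038 .030,.027
```

```text
time: 8.98
position: [0.4313, 0.0887, 0.159]
tool_rot: [3.141, -0.0, 0.002]
wrist_force: [0.0, -0.4, 0.7]
grip_width: 0.0916
[0.4313 0.0887 0.159 ] [ 3.1413e+00 -2.0000e-04  1.7000e-03] 8.975
blue [4.012259e+02 4.345000e-01 9.050000e-02]
```

View pics/blue.png

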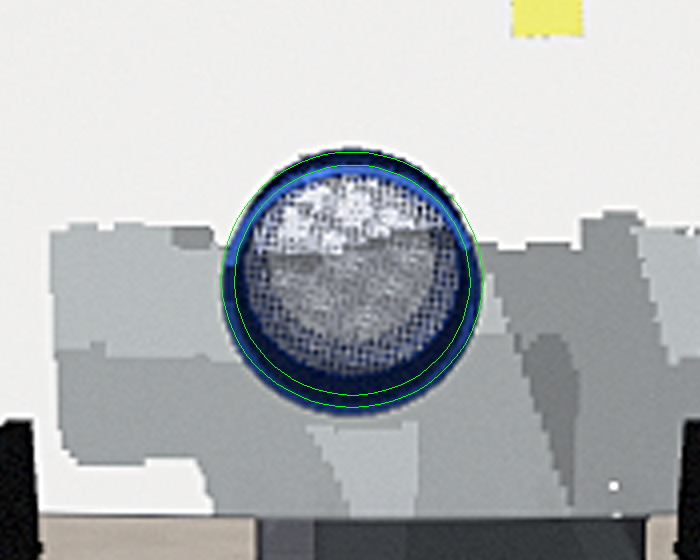

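```bash
python3 -m jog '[{"dx":0.001,"dy":-0.0018,"dz":0.06,"wx":0,"wy":0,"wz":0.0,"fingers":-1},{"dx":0.001,"dy":-0.0018,"dz":0.11,"wx":0,"wy":0,"wz":0.0,"fingers":-1},{"dx":0.001,"dy":-0.0018,"dz":0.14,"wx":0,"wy":0,"wz":0.0,"fingers":-1},{"dx":0.001,"dy":-0.0018,"dz":0.147,"wx":0,"wy":0,"wz":0.0,"fingers":-1},{"dx":0.001,"dy":-0.0018,"dz":0.147,"wx":0,"wy":0,"wz":0.0,"fingers":-1},{"dx":0.001,"dy":-0.0018,"dz":0.147,"wx":0,"wy":0,"wz":0.0,"fingers":1},{"dx":0.001,"dy":-0.0018,"dz":0.147,"wx":0,"wy":0,"wz":0.0,"fingers":1},{"dx":0.001,"dy":-0.0018,"dz":0.147,"wx":0,"wy":0,"wz":0.0,"fingers":1},{"dx":0.001,"dy":-0.0018,"dz":0.147,"wx":0,"wy":0,"wz":0.0,"fingers":1},{"dx":0.001,"dy":-0.0018,"dz":0.147,"wx":0,"wy":0,"wz":0.0,"fingers":1}]' 15
```

```text
time: 10.28
position: [0.432, 0.0914, 0.0126]
tool_rot: [-3.142, -0.001, 0.003]
wrist_force: [-1.2, -1.1, 7.3]
grip_width: 0.0601
```

```bash
python3 -m jog '[{"dx":0,"dy":0,"dz":-0.05,"wx":0,"wy":0,"wz":0,"fingers":1},{"dx":0,"dy":0,"dz":-0.11,"wx":0,"wy":0,"wz":0,"fingers":1},{"dx":0.01,"dy":0.02,"dz":-0.16,"wx":0,"wy":0,"wz":0,"fingers":1},{"dx":0.067,"dy":0.18,"dz":-0.16,"wx":0,"wy":0,"wz":0,"fingers":1},{"dx":0.067,"dy":0.18,"dz":-0.16,"wx":0,"wy":0,"wz":0,"fingers":1},{"dx":0.067,"dy":0.18,"dz":-0.16,"wx":0,"wy":0,"wz":0,"fingers":1},{"dx":0.067,"dy":0.18,"dz":-0.16,"wx":0,"wy":0,"wz":0,"fingers":1},{"dx":0.067,"dy":0.18,"dz":-0.16,"wx":0,"wy":0,"wz":0,"fingers":1},{"dx":0.067,"dy":0.18,"dz":-0.16,"wx":0,"wy":0,"wz":0,"fingers":1}]'
python3 look.py held3 .5005 -.0887 .1985 .030,.027
```

```text
time: 11.4
position: [0.4986, -0.0874, 0.1719]
tool_rot: [-3.141, 0.001, 0.004]
wrist_force: [-0.1, 0.3, -1.3]
grip_width: 0.0601
[ 0.4986 -0.0874  0.1719] [-3.1413e+00  6.0000e-04  3.8000e-03] 11.4
held3 [ 1.447041e+02  5.120000e-01 -7.970000e-02]
```

View pics/held3.png

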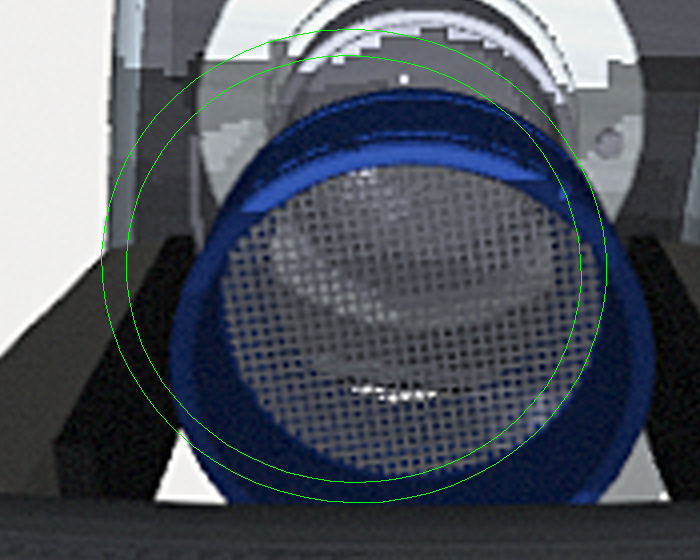

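View pics/held3_full.png

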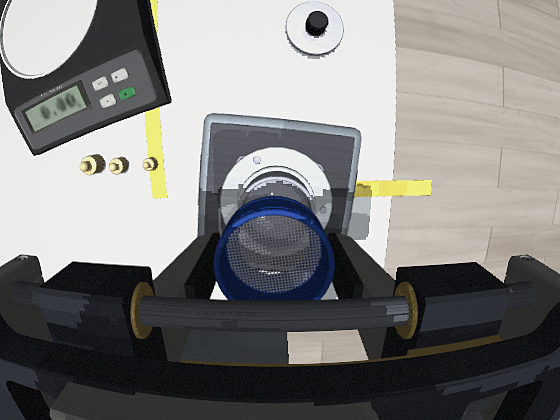

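The wide search locked onto the wrong edge, so I'll refit this picture in a tighter window.

```bash
cat > held.py <<'E'
import sys
from fitm import *
n,zt=sys.argv[1],float(sys.argv[2])  # zt = rim height above TCP
s,f=pickle.load(open(f'pics/{n}.pkl','rb'));m=mag(f['pixels']);p=s['position'];z=p[2]+zt
def sc(x,y):
    t=0
    for r in(.03,.027):
        q=wproj(f,s,circ((x,y),r,z,120));q=q[q[:,1]<292]
        t+=np.minimum(mc(m,q.T[::-1],order=1),120).mean()
    return t
b=max((sc(p[0]+a,p[1]+c),a,c) for a in np.arange(-.004,.00401,.00025) for c in np.arange(-.003,.00301,.00025))
print('TCP',np.round(p,4),'offset x,y',b[1:],'score',b[0],'centre',p[0]+b[1],p[1]+b[2])
big=cv2.resize(f['pixels'][:,:,::-1],None,fx=4,fy=4,interpolation=cv2.INTER_CUBIC)
for r in(.03,.027):cv2.polylines(big,[((wproj(f,s,circ((p[0]+b[1],p[1]+b[2]),r,z))+.5)*4).astype(int)],True,(0,255,0),1)
c=(wproj(f,s,(p[0],p[1],z))[0]*4).astype(int)
cv2.imwrite(f'pics/{n}_fit.png',big[c[1]-300:c[1]+200,c[0]-350:c[0]+350])
E
python3 held.py held1 .0273;python3 held.py held2 .0273;python3 held.py held3 .0254
```

```text
TCP [ 0.5    -0.0876  0.1402] offset x,y (np.float64(0.0015000000000000048), np.float64(0.0007500000000000033)) score 209.25864560371076 centre 0.5015496681008642 -0.08680329994313016
TCP [ 0.499  -0.0901  0.0884] offset x,y (np.float64(0.0012500000000000046), np.float64(0.000500000000000003)) score 203.1800539707882 centre 0.5002842661344912 -0.08963946000727914
TCP [ 0.4986 -0.0874  0.1719] offset x,y (np.float64(3.469446951953614e-18), np.float64(0.000500000000000003)) score 142.06702389349388 centre 0.4985889766043283 -0.08691104357529725
```

View pics/held3_fit.png

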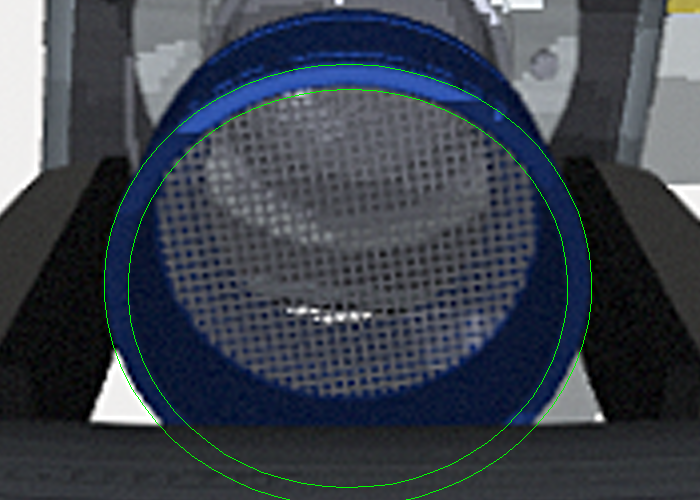

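```bash
python3 -m jog '[{"dx":0.0018,"dy":0.002,"dz":0,"wx":0,"wy":0,"wz":0,"fingers":1},{"dx":0.0018,"dy":0.002,"dz":0.03,"wx":0,"wy":0,"wz":0,"fingers":1},{"dx":0.0018,"dy":0.002,"dz":0.048,"wx":0,"wy":0,"wz":0,"fingers":1},{"dx":0.0018,"dy":0.002,"dz":0.048,"wx":0,"wy":0,"wz":0,"fingers":1},{"dx":0.0018,"dy":0.002,"dz":0.048,"wx":0,"wy":0,"wz":0,"fingers":1}]'
python3 look.py held4 .5005 -.0887 .150 .030,.027;python3 held.py held4 .0254
```

```text
time: 12.08
position: [0.5015, -0.0904, 0.1248]
tool_rot: [3.141, -0.001, 0.003]
wrist_force: [-0.0, 0.1, 0.1]
grip_width: 0.0606
[ 0.5015 -0.0904  0.1248] [ 3.1415e+00 -8.0000e-04  3.1000e-03] 12.075
held4 [ 1.250144e+02  5.100000e-01 -7.770000e-02]
TCP [ 0.5015 -0.0904  0.1248] offset x,y (np.float64(3.469446951953614e-18), np.float64(0.000500000000000003)) score 143.17261551586373 centre 0.5014549278993362 -0.08985702800681308
```

View pics/held4_fit.png

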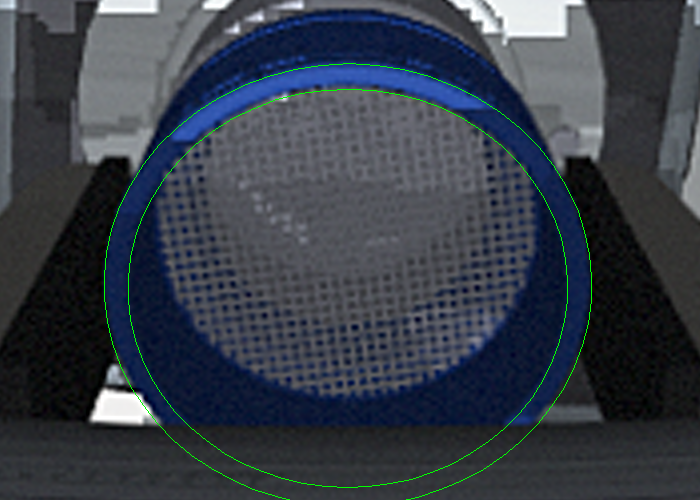

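```bash
python3 -m jog '[{"dx":-0.0005,"dy":-0.0006,"dz":0.006,"wx":0,"wy":0,"wz":0,"fingers":1},{"dx":-0.0005,"dy":-0.0006,"dz":0.011,"wx":0,"wy":0,"wz":0,"fingers":1},{"dx":-0.0005,"dy":-0.0006,"dz":0.015,"wx":0,"wy":0,"wz":0,"fingers":1},{"dx":-0.0005,"dy":-0.0006,"dz":0.0175,"wx":0,"wy":0,"wz":0,"fingers":1},{"dx":-0.0005,"dy":-0.0006,"dz":0.0175,"wx":0,"wy":0,"wz":0,"fingers":1}]'
```

```text
time: 12.75
position: [0.5003, -0.0898, 0.107]
tool_rot: [-3.141, 0.0, 0.003]
wrist_force: [-3.9, 1.4, 7.1]
grip_width: 0.0598
```

```bash
python3 -m jog '[{"dx":0,"dy":0,"dz":0.0,"wx":0,"wy":0,"wz":0,"fingers":-1},{"dx":0,"dy":0,"dz":0.0,"wx":0,"wy":0,"wz":0,"fingers":-1},{"dx":0,"dy":0,"dz":0.0,"wx":0,"wy":0,"wz":0,"fingers":-1},{"dx":0,"dy":0,"dz":-0.05,"wx":0,"wy":0,"wz":0,"fingers":-1},{"dx":0,"dy":0,"dz":-0.1,"wx":0,"wy":0,"wz":0,"fingers":-1},{"dx":0,"dy":0,"dz":-0.1,"wx":0,"wy":0,"wz":0,"fingers":-1}]'
python3 look.py seat2 .500 -.0887 .1325 .030,.027; python3 -c "
from h import *
f=bot.grab_frame('scene')['pixels'][120:250,260:420,::-1];cv2.imwrite('pics/sc2.png',cv2.resize(f,None,fx=4,fy=4))"
```

```text
time: 13.5
position: [0.503, -0.0903, 0.2103]
tool_rot: [3.14, -0.007, 0.003]
wrist_force: [0.3, -0.1, -0.0]
grip_width: 0.0919
[ 0.503  -0.0903  0.2103] [ 3.1403e+00 -7.0000e-03  2.6000e-03] 13.5
seat2 [ 2.932812e+02  5.095000e-01 -8.870000e-02]
```

View pics/seat2.png

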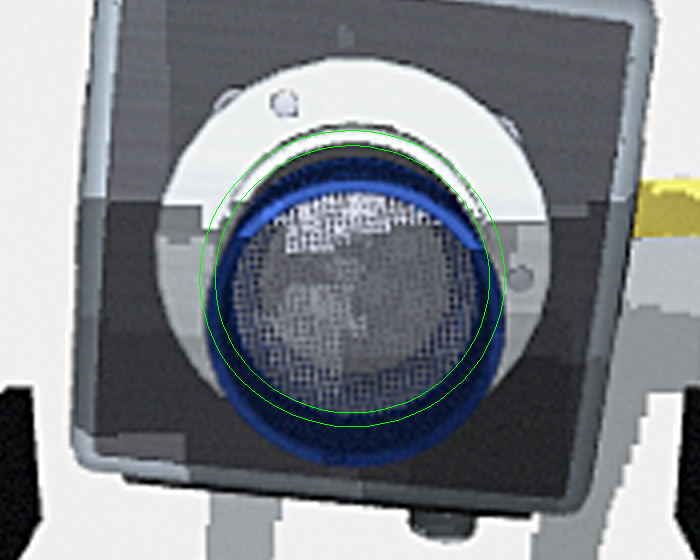

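View pics/sc2.png

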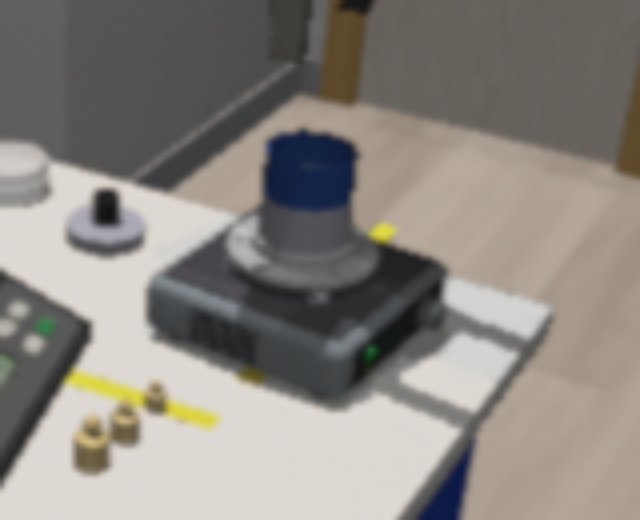

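Blue is flush and level on the pan. Next, over to yellow.

```bash
python3 -m jog '[{"dx":0.073,"dy":-0.442,"dz":0,"wx":0,"wy":0,"wz":0,"fingers":-1},{"dx":0.073,"dy":-0.442,"dz":0,"wx":0,"wy":0,"wz":0,"fingers":-1},{"dx":0.073,"dy":-0.442,"dz":0,"wx":0,"wy":0,"wz":0,"fingers":-1},{"dx":0.073,"dy":-0.442,"dz":0,"wx":0,"wy":0,"wz":0,"fingers":-1},{"dx":0.073,"dy":-0.442,"dz":0,"wx":0,"wy":0,"wz":0,"fingers":-1},{"dx":0.073,"dy":-0.442,"dz":0.05,"wx":0,"wy":0,"wz":0,"fingers":-1},{"dx":0.073,"dy":-0.442,"dz":0.05,"wx":0,"wy":0,"wz":0,"fingers":-1},{"dx":0.073,"dy":-0.442,"dz":0.05,"wx":0,"wy":0,"wz":0,"fingers":-1},{"dx":0.073,"dy":-0.442,"dz":0.05,"wx":0,"wy":0,"wz":0,"fingers":-1},{"dx":0.073,"dy":-0.442,"dz":0.05,"wx":0,"wy":0,"wz":0,"fingers":-1}]'
python3 look.py yel .5785 .3525 .038 .030,.027
```

```text
time: 14.85
position: [0.5721, 0.3507, 0.1566]
tool_rot: [3.141, 0.001, 0.002]
wrist_force: [0.8, -0.0, 1.0]
grip_width: 0.092
[0.5721 0.3507 0.1566] [3.1408e+00 5.0000e-04 1.9000e-03] 14.85
yel [3.647729e+02 5.820000e-01 3.535000e-01]
```

View pics/yel.png

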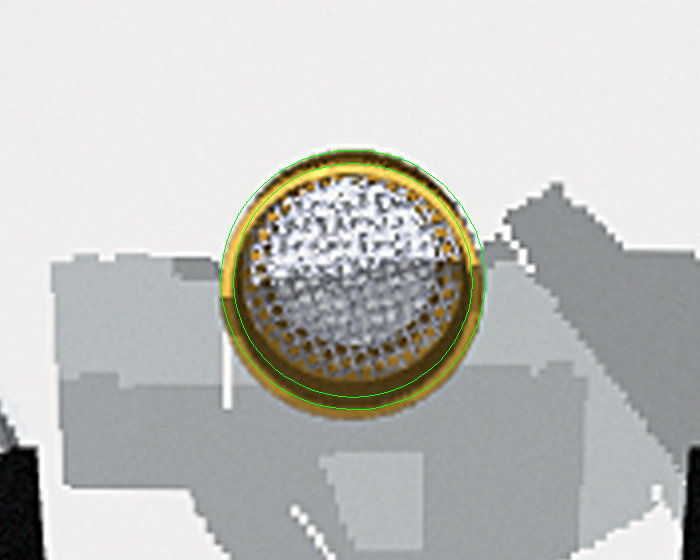

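View pics/yel_full.png

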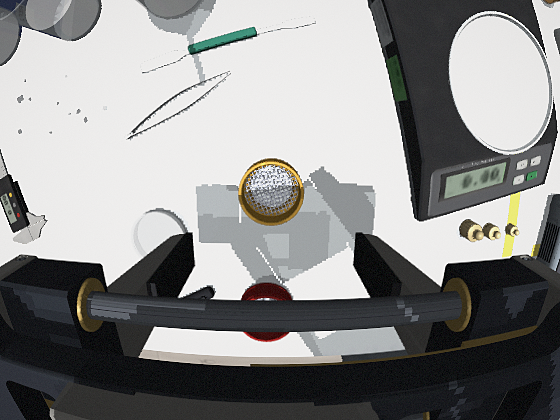

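```bash
python3 -m jog '[{"dx":0.0075,"dy":-0.0023,"dz":0.06,"wx":0,"wy":0,"wz":0.0,"fingers":-1},{"dx":0.0075,"dy":-0.0023,"dz":0.11,"wx":0,"wy":0,"wz":0.0,"fingers":-1},{"dx":0.0075,"dy":-0.0023,"dz":0.137,"wx":0,"wy":0,"wz":0.0,"fingers":-1},{"dx":0.0075,"dy":-0.0023,"dz":0.1445,"wx":0,"wy":0,"wz":0.0,"fingers":-1},{"dx":0.0075,"dy":-0.0023,"dz":0.1445,"wx":0,"wy":0,"wz":0.0,"fingers":-1},{"dx":0.0075,"dy":-0.0023,"dz":0.1445,"wx":0,"wy":0,"wz":0.0,"fingers":1},{"dx":0.0075,"dy":-0.0023,"dz":0.1445,"wx":0,"wy":0,"wz":0.0,"fingers":1},{"dx":0.0075,"dy":-0.0023,"dz":0.1445,"wx":0,"wy":0,"wz":0.0,"fingers":1},{"dx":0.0075,"dy":-0.0023,"dz":0.1445,"wx":0,"wy":0,"wz":0.0,"fingers":1},{"dx":0.0075,"dy":-0.0023,"dz":0.1445,"wx":0,"wy":0,"wz":0.0,"fingers":1}]'
```

```text
time: 16.15
position: [0.5799, 0.3547, 0.0126]
tool_rot: [-3.141, -0.0, 0.003]
wrist_force: [-1.7, -1.8, 5.4]
grip_width: 0.0598
```

```bash
python3 -m jog '[{"dx":0,"dy":0,"dz":-0.05,"wx":0,"wy":0,"wz":0,"fingers":1},{"dx":0,"dy":0,"dz":-0.11,"wx":0,"wy":0,"wz":0,"fingers":1},{"dx":0,"dy":0.02,"dz":-0.165,"wx":0,"wy":0,"wz":0,"fingers":1},{"dx":-0.08,"dy":0.443,"dz":-0.19,"wx":0,"wy":0,"wz":0,"fingers":1},{"dx":-0.08,"dy":0.443,"dz":-0.19,"wx":0,"wy":0,"wz":0,"fingers":1},{"dx":-0.08,"dy":0.443,"dz":-0.19,"wx":0,"wy":0,"wz":0,"fingers":1},{"dx":-0.08,"dy":0.443,"dz":-0.19,"wx":0,"wy":0,"wz":0,"fingers":1},{"dx":-0.08,"dy":0.443,"dz":-0.19,"wx":0,"wy":0,"wz":0,"fingers":1},{"dx":-0.08,"dy":0.443,"dz":-0.19,"wx":0,"wy":0,"wz":0,"fingers":1},{"dx":-0.08,"dy":0.443,"dz":-0.19,"wx":0,"wy":0,"wz":0,"fingers":1},{"dx":-0.08,"dy":0.443,"dz":-0.19,"wx":0,"wy":0,"wz":0,"fingers":1},{"dx":-0.08,"dy":0.443,"dz":-0.19,"wx":0,"wy":0,"wz":0,"fingers":1},{"dx":-0.08,"dy":0.443,"dz":-0.19,"wx":0,"wy":0,"wz":0,"fingers":1}]'
python3 look.py held5 .5005 -.0887 .2285 .030,.027;python3 held.py held5 .0254
```

```text
time: 17.77
position: [0.5011, -0.0874, 0.2019]
tool_rot: [-3.141, 0.0, 0.004]
wrist_force: [0.4, 0.2, -1.5]
grip_width: 0.0597
[ 0.5011 -0.0874  0.2019] [-3.1412e+00  3.0000e-04  4.0000e-03] 17.775
held5 [ 1.887672e+02  5.010000e-01 -8.670000e-02]
TCP [ 0.5011 -0.0874  0.2019] offset x,y (np.float64(3.469446951953614e-18), np.float64(0.000500000000000003)) score 198.73755102268694 centre 0.5010588248920189 -0.08691541159611789
```

View pics/held5_fit.png

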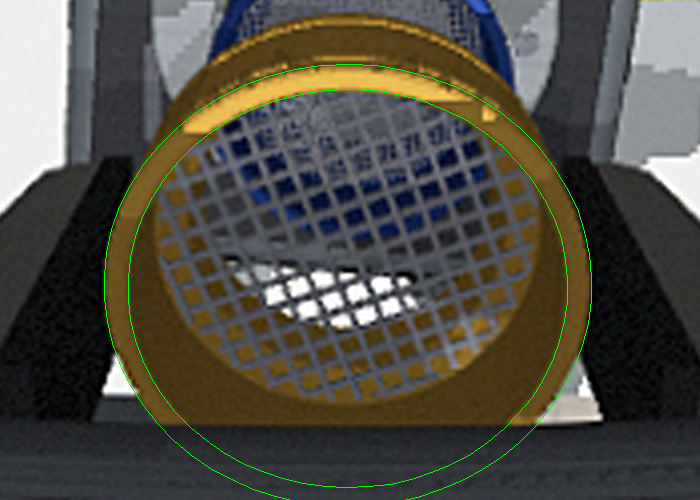

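```bash
cat > seat.py <<'E'
import sys
from fitm import *
n,z=sys.argv[1],float(sys.argv[2])
s,f=pickle.load(open(f'pics/{n}.pkl','rb'));m=mag(f['pixels'])
def sc(x,y):
    t=0
    for r in(.03,.027):
        q=wproj(f,s,circ((x,y),r,z,120))
        t+=np.minimum(mc(m,q.T[::-1],order=1),100).mean()
    return t
b=max((sc(.5+a,-.089+c),.5+a,-.089+c) for a in np.arange(-.005,.00501,.00025) for c in np.arange(-.004,.00401,.00025));print(n,b)
E
python3 seat.py seat1 .1025; python3 seat.py seat2 .1325
```

```text
seat1 (np.float64(167.06816368329703), np.float64(0.50025), np.float64(-0.08875))
seat2 (np.float64(138.35319077276358), np.float64(0.50025), np.float64(-0.0895))
```

```bash
python3 -m jog '[{"dx":-0.0008,"dy":0.0018,"dz":0,"wx":0,"wy":0,"wz":0,"fingers":1},{"dx":-0.0008,"dy":0.0018,"dz":0.03,"wx":0,"wy":0,"wz":0,"fingers":1},{"dx":-0.0008,"dy":0.0018,"dz":0.048,"wx":0,"wy":0,"wz":0,"fingers":1},{"dx":-0.0008,"dy":0.0018,"dz":0.048,"wx":0,"wy":0,"wz":0,"fingers":1},{"dx":-0.0008,"dy":0.0018,"dz":0.048,"wx":0,"wy":0,"wz":0,"fingers":1}]'
```

```text
time: 18.45
position: [0.5006, -0.0902, 0.1547]
tool_rot: [3.141, -0.001, 0.003]
wrist_force: [-0.8, -0.3, -0.4]
grip_width: 0.0601
```

Everything agrees: the blue rim is at (0.5003, -0.0895). Lowering yellow to the seated TCP height of 0.137.

```bash
python3 -m jog '[{"dx":-0.0003,"dy":-0.0003,"dz":0.006,"wx":0,"wy":0,"wz":0,"fingers":1},{"dx":-0.0003,"dy":-0.0003,"dz":0.011,"wx":0,"wy":0,"wz":0,"fingers":1},{"dx":-0.0003,"dy":-0.0003,"dz":0.015,"wx":0,"wy":0,"wz":0,"fingers":1},{"dx":-0.0003,"dy":-0.0003,"dz":0.0175,"wx":0,"wy":0,"wz":0,"fingers":1},{"dx":-0.0003,"dy":-0.0003,"dz":0.0175,"wx":0,"wy":0,"wz":0,"fingers":1}]'
```

```text
time: 19.08
position: [0.4998, -0.0901, 0.137]
tool_rot: [-3.142, 0.0, 0.003]
wrist_force: [-2.4, 0.5, 5.8]
grip_width: 0.0599
```

```bash
python3 -m jog '[{"dx":0,"dy":0,"dz":0.0,"wx":0,"wy":0,"wz":0,"fingers":-1},{"dx":0,"dy":0,"dz":0.0,"wx":0,"wy":0,"wz":0,"fingers":-1},{"dx":0,"dy":0,"dz":0.0,"wx":0,"wy":0,"wz":0,"fingers":-1},{"dx":0,"dy":0,"dz":-0.05,"wx":0,"wy":0,"wz":0,"fingers":-1},{"dx":0,"dy":0,"dz":-0.1,"wx":0,"wy":0,"wz":0,"fingers":-1},{"dx":0,"dy":0,"dz":-0.1,"wx":0,"wy":0,"wz":0,"fingers":-1},{"dx":0,"dy":0,"dz":-0.1,"wx":0,"wy":0,"wz":0,"fingers":-1}]'
python3 look.py seat3 .500 -.0887 .1625 .030,.027;python3 seat.py seat3 .1625; python3 -c "
from h import *
f=bot.grab_frame('scene')['pixels'][120:250,260:420,::-1];cv2.imwrite('pics/sc3.png',cv2.resize(f,None,fx=4,fy=4))"
```

```text
time: 19.95
position: [0.4994, -0.09, 0.236]
tool_rot: [-3.142, 0.0, 0.003]
wrist_force: [0.1, 0.2, -0.3]
grip_width: 0.092
[ 0.4994 -0.09    0.236 ] [-3.1415e+00  4.0000e-04  2.7000e-03] 19.95
seat3 [ 3.146582e+02  4.990000e-01 -8.970000e-02]
seat3 (np.float64(187.17685586174815), np.float64(0.4995), np.float64(-0.0895))
```

View pics/sc3.png

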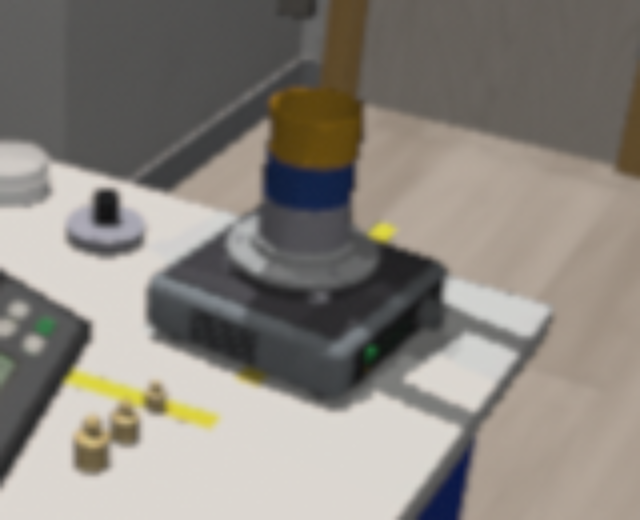

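Yellow looks slightly offset to the right of blue, so I'll overlay the model in the scene camera to check.

```bash
cat > ov.py <<'E'
import sys
from h import *
f=bot.grab_frame('scene');b=cv2.resize(f['pixels'][:,:,::-1],None,fx=6,fy=6,interpolation=cv2.INTER_CUBIC)
for i in range(int(sys.argv[2])):
    for z in (.0725+.03*i,):
        cv2.polylines(b,[((proj(f,circ((.5,-.0893),.03,z))+.5)*6).astype(int)],True,(0,255,0),1)
cv2.polylines(b,[((proj(f,circ((.5,-.0893),.05,.0635))+.5)*6).astype(int)],True,(0,255,0),1)
cv2.imwrite(f'pics/{sys.argv[1]}.png',b[720:1320,1700:2300])
E
python3 ov.py ov3 4
```

```text
(no output)
```

View pics/ov3.png

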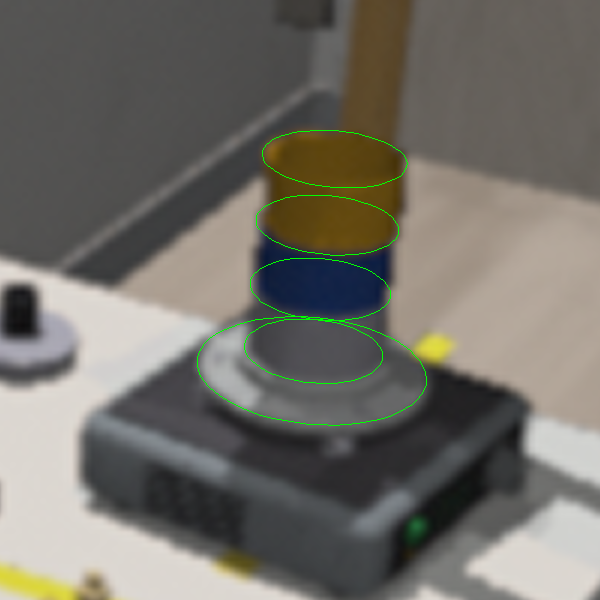

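Yellow is at the right height and within 2 mm of the axis, inside the play, so it's home. Next is red. The pen lies to its left, so I'll use a 45° yaw to keep the left finger off it.

```bash
python3 -m jog '[{"dx":-0.055,"dy":-0.448,"dz":0,"wx":0,"wy":0,"wz":-0.785,"fingers":-1},{"dx":-0.055,"dy":-0.448,"dz":0,"wx":0,"wy":0,"wz":-0.785,"fingers":-1},{"dx":-0.055,"dy":-0.448,"dz":0,"wx":0,"wy":0,"wz":-0.785,"fingers":-1},{"dx":-0.055,"dy":-0.448,"dz":0,"wx":0,"wy":0,"wz":-0.785,"fingers":-1},{"dx":-0.055,"dy":-0.448,"dz":0.076,"wx":0,"wy":0,"wz":-0.785,"fingers":-1},{"dx":-0.055,"dy":-0.448,"dz":0.076,"wx":0,"wy":0,"wz":-0.785,"fingers":-1},{"dx":-0.055,"dy":-0.448,"dz":0.076,"wx":0,"wy":0,"wz":-0.785,"fingers":-1},{"dx":-0.055,"dy":-0.448,"dz":0.076,"wx":0,"wy":0,"wz":-0.785,"fingers":-1},{"dx":-0.055,"dy":-0.448,"dz":0.076,"wx":0,"wy":0,"wz":-0.785,"fingers":-1},{"dx":-0.055,"dy":-0.448,"dz":0.076,"wx":0,"wy":0,"wz":-0.785,"fingers":-1}]'
python3 look.py red .4446 .3593 .038 .030,.027
```

```text
time: 21.35
position: [0.4434, 0.3568, 0.1601]
tool_rot: [3.141, 0.002, 0.788]
wrist_force: [0.0, 0.1, -0.9]
grip_width: 0.0921
[0.4434 0.3568 0.1601] [3.1415e+00 1.5000e-03 7.8770e-01] 21.35
red [3.727467e+02 4.466000e-01 3.613000e-01]
```

View pics/red.png

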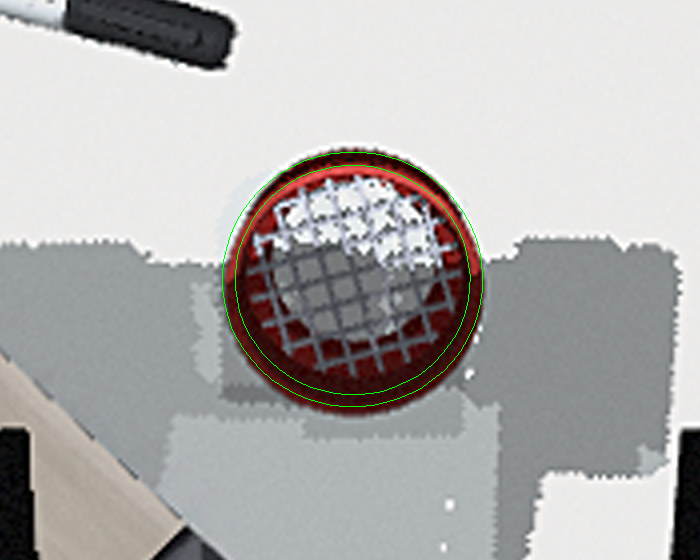

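View pics/red_full.png

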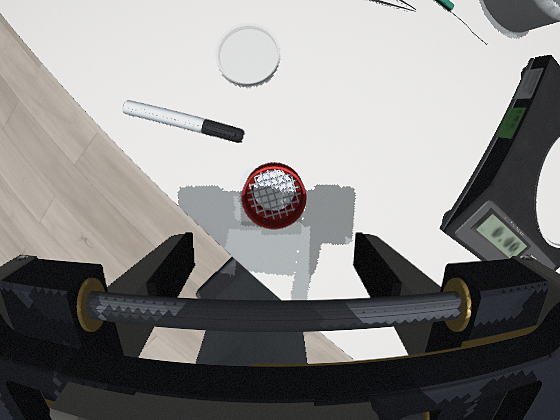

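```bash
python3 -m jog '[{"dx":0.0032,"dy":-0.001,"dz":0.06,"wx":0,"wy":0,"wz":0.0,"fingers":-1},{"dx":0.0032,"dy":-0.001,"dz":0.11,"wx":0,"wy":0,"wz":0.0,"fingers":-1},{"dx":0.0032,"dy":-0.001,"dz":0.14,"wx":0,"wy":0,"wz":0.0,"fingers":-1},{"dx":0.0032,"dy":-0.001,"dz":0.148,"wx":0,"wy":0,"wz":0.0,"fingers":-1},{"dx":0.0032,"dy":-0.001,"dz":0.148,"wx":0,"wy":0,"wz":0.0,"fingers":-1},{"dx":0.0032,"dy":-0.001,"dz":0.148,"wx":0,"wy":0,"wz":0.0,"fingers":1},{"dx":0.0032,"dy":-0.001,"dz":0.148,"wx":0,"wy":0,"wz":0.0,"fingers":1},{"dx":0.0032,"dy":-0.001,"dz":0.148,"wx":0,"wy":0,"wz":0.0,"fingers":1},{"dx":0.0032,"dy":-0.001,"dz":0.148,"wx":0,"wy":0,"wz":0.0,"fingers":1},{"dx":0.0032,"dy":-0.001,"dz":0.148,"wx":0,"wy":0,"wz":0.0,"fingers":1}]'
```

```text
time: 22.65
position: [0.4455, 0.361, 0.0132]
tool_rot: [3.141, -0.001, 0.788]
wrist_force: [-1.5, -1.3, 6.8]
grip_width: 0.06
```

```bash
python3 -m jog '[{"dx":0,"dy":0,"dz":-0.05,"wx":0,"wy":0,"wz":0,"fingers":1},{"dx":0,"dy":0,"dz":-0.11,"wx":0,"wy":0,"wz":0,"fingers":1},{"dx":0,"dy":0,"dz":-0.17,"wx":0,"wy":0,"wz":0,"fingers":1},{"dx":-0.281,"dy":0.356,"dz":-0.22,"wx":0,"wy":0,"wz":0.785,"fingers":1},{"dx":-0.281,"dy":0.356,"dz":-0.22,"wx":0,"wy":0,"wz":0.785,"fingers":1},{"dx":-0.281,"dy":0.356,"dz":-0.22,"wx":0,"wy":0,"wz":0.785,"fingers":1},{"dx":-0.281,"dy":0.356,"dz":-0.22,"wx":0,"wy":0,"wz":0.785,"fingers":1},{"dx":-0.281,"dy":0.356,"dz":-0.22,"wx":0,"wy":0,"wz":0.785,"fingers":1},{"dx":-0.281,"dy":0.356,"dz":-0.22,"wx":0,"wy":0,"wz":0.785,"fingers":1},{"dx":-0.281,"dy":0.356,"dz":-0.22,"wx":0,"wy":0,"wz":0.785,"fingers":1},{"dx":-0.281,"dy":0.356,"dz":-0.22,"wx":0,"wy":0,"wz":0.785,"fingers":1},{"dx":-0.281,"dy":0.356,"dz":-0.22,"wx":0,"wy":0,"wz":0.785,"fingers":1},{"dx":-0.281,"dy":0.356,"dz":-0.22,"wx":0,"wy":0,"wz":0.785,"fingers":1},{"dx":-0.281,"dy":0.356,"dz":-0.22,"wx":0,"wy":0,"wz":0.785,"fingers":1}]'
python3 look.py held6 .5005 -.0887 .2585 .030,.027;python3 held.py held6 .0248
```

```text
time: 24.4
position: [0.499, -0.0881, 0.2323]
tool_rot: [-3.141, 0.001, 0.005]
wrist_force: [-0.2, -0.0, -0.1]
grip_width: 0.0601
[ 0.499  -0.0881  0.2323] [-3.1412e+00  6.0000e-04  4.5000e-03] 24.4
held6 [ 1.586772e+02  5.105000e-01 -9.970000e-02]
TCP [ 0.499  -0.0881  0.2323] offset x,y (np.float64(-0.0019999999999999983), np.float64(0.000500000000000003)) score 130.99014854033302 centre 0.49702368653816104 -0.0875664042044431
```

View pics/held6_fit.png

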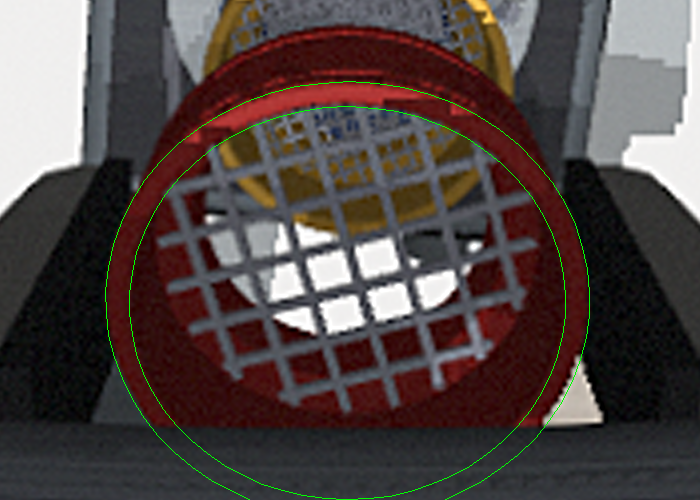

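```bash
python3 -m jog '[{"dx":0.0026,"dy":0.0015,"dz":0,"wx":0,"wy":0,"wz":0,"fingers":1},{"dx":0.0026,"dy":0.0015,"dz":0.03,"wx":0,"wy":0,"wz":0,"fingers":1},{"dx":0.0026,"dy":0.0015,"dz":0.046,"wx":0,"wy":0,"wz":0,"fingers":1},{"dx":0.0026,"dy":0.0015,"dz":0.046,"wx":0,"wy":0,"wz":0,"fingers":1},{"dx":0.0026,"dy":0.0015,"dz":0.046,"wx":0,"wy":0,"wz":0,"fingers":1}]'
python3 look.py held7 .5005 -.0887 .2085 .030,.027;python3 held.py held7 .0248
```

```text
time: 25.08
position: [0.5023, -0.0911, 0.1872]
tool_rot: [3.142, -0.001, 0.003]
wrist_force: [0.6, -0.3, -0.1]
grip_width: 0.0601
[ 0.5023 -0.0911  0.1872] [ 3.1415e+00 -6.0000e-04  2.7000e-03] 25.075
held7 [ 1.615597e+02  5.085000e-01 -7.770000e-02]
TCP [ 0.5023 -0.0911  0.1872] offset x,y (np.float64(-0.0019999999999999983), np.float64(0.000500000000000003)) score 132.07876162897566 centre 0.5003172027042361 -0.09057712154689522
```

View pics/held7_fit.png

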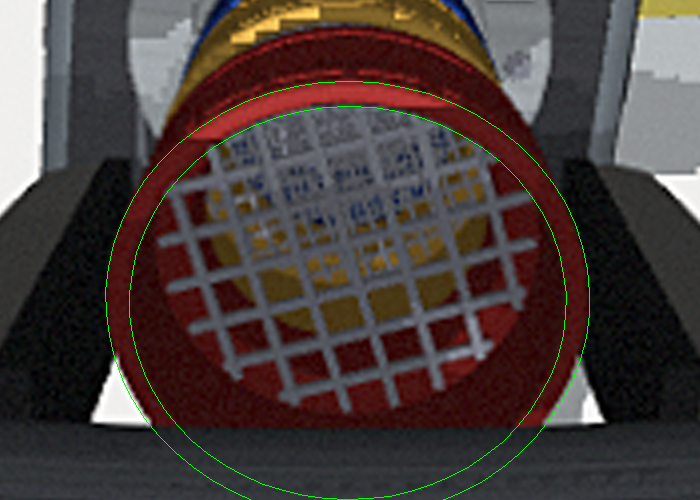

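Centred within about 1 mm. Small correction, then down 19.5 mm to TCP z 0.1677.

```bash
python3 -m jog '[{"dx":-0.0005,"dy":-0.001,"dz":0.008,"wx":0,"wy":0,"wz":0,"fingers":1},{"dx":-0.0005,"dy":-0.001,"dz":0.013,"wx":0,"wy":0,"wz":0,"fingers":1},{"dx":-0.0005,"dy":-0.001,"dz":0.017,"wx":0,"wy":0,"wz":0,"fingers":1},{"dx":-0.0005,"dy":-0.001,"dz":0.0195,"wx":0,"wy":0,"wz":0,"fingers":1},{"dx":-0.0005,"dy":-0.001,"dz":0.0195,"wx":0,"wy":0,"wz":0,"fingers":1}]'
```

```text
time: 25.75
position: [0.5014, -0.0901, 0.1676]
tool_rot: [-3.142, -0.0, 0.003]
wrist_force: [-2.5, 0.2, 6.2]
grip_width: 0.0604
```

```bash
python3 -m jog '[{"dx":0,"dy":0,"dz":0.0,"wx":0,"wy":0,"wz":0,"fingers":-1},{"dx":0,"dy":0,"dz":0.0,"wx":0,"wy":0,"wz":0,"fingers":-1},{"dx":0,"dy":0,"dz":0.0,"wx":0,"wy":0,"wz":0,"fingers":-1},{"dx":0,"dy":0,"dz":-0.05,"wx":0,"wy":0,"wz":0,"fingers":-1},{"dx":0,"dy":0,"dz":-0.1,"wx":0,"wy":0,"wz":0,"fingers":-1},{"dx":0,"dy":0,"dz":-0.1,"wx":0,"wy":0,"wz":0,"fingers":-1},{"dx":0,"dy":0,"dz":-0.1,"wx":0,"wy":0,"wz":0,"fingers":-1}]'
python3 look.py seat4 .500 -.0887 .1925 .030,.027;python3 seat.py seat4 .1925; python3 ov.py ov4 5
```

```text
time: 26.62
position: [0.501, -0.09, 0.2665]
tool_rot: [-3.142, 0.0, 0.003]
wrist_force: [0.6, 0.3, -0.1]
grip_width: 0.0918
[ 0.501  -0.09    0.2665] [-3.1415e+00  5.0000e-04  2.6000e-03] 26.625
seat4 [ 2.678332e+02  4.960000e-01 -9.070000e-02]
seat4 (np.float64(158.36515831416136), np.float64(0.498), np.float64(-0.08925))
```

View pics/ov4.png

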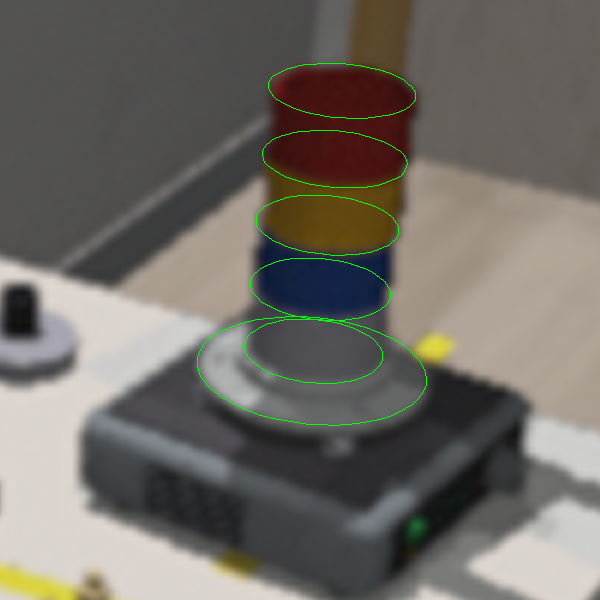

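View pics/seat4_full.png

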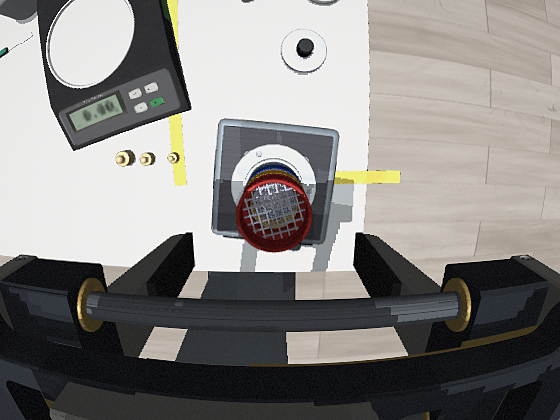

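Red is home and level, with outline heights matching the model. Next is the lid.

```bash
python3 -m jog '[{"dx":0.167,"dy":0.035,"dz":0,"wx":0,"wy":0,"wz":0,"fingers":-1},{"dx":0.167,"dy":0.035,"dz":0,"wx":0,"wy":0,"wz":0,"fingers":-1},{"dx":0.167,"dy":0.035,"dz":0,"wx":0,"wy":0,"wz":0,"fingers":-1},{"dx":0.167,"dy":0.035,"dz":0.05,"wx":0,"wy":0,"wz":0,"fingers":-1},{"dx":0.167,"dy":0.035,"dz":0.1,"wx":0,"wy":0,"wz":0,"fingers":-1},{"dx":0.167,"dy":0.035,"dz":0.1,"wx":0,"wy":0,"wz":0,"fingers":-1},{"dx":0.167,"dy":0.035,"dz":0.1,"wx":0,"wy":0,"wz":0,"fingers":-1}]'
python3 look.py lid .669 -.125 .014 .030
```

```text
time: 27.6
position: [0.6689, -0.1247, 0.1681]
tool_rot: [3.141, -0.001, 0.003]
wrist_force: [-0.1, -0.3, 0.4]
grip_width: 0.0919
[ 0.6689 -0.1247  0.1681] [ 3.1415e+00 -5.0000e-04  2.6000e-03] 27.6
lid [ 1.529475e+02  6.730000e-01 -1.275000e-01]
```

View pics/lid.png

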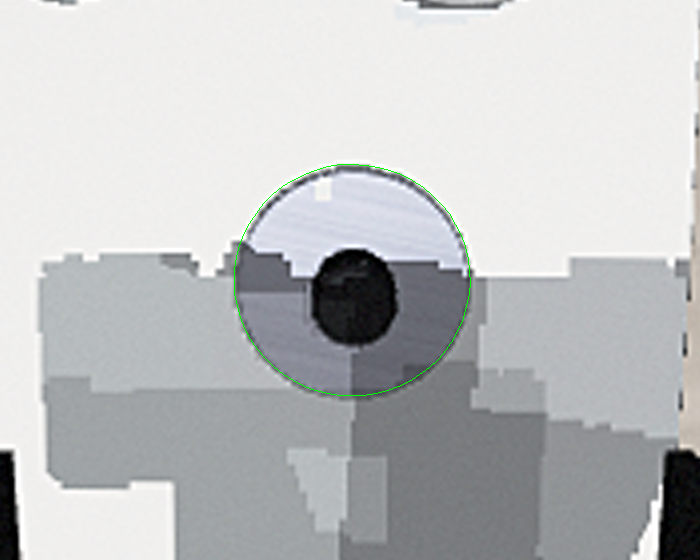

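View pics/lid_full.png

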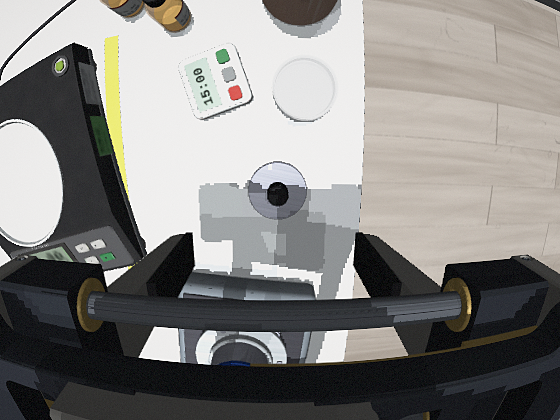

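```bash
python3 -m jog '[{"dx":0.0033,"dy":0.0028,"dz":0.06,"wx":0,"wy":0,"wz":0.0,"fingers":-1},{"dx":0.0033,"dy":0.0028,"dz":0.11,"wx":0,"wy":0,"wz":0.0,"fingers":-1},{"dx":0.0033,"dy":0.0028,"dz":0.14,"wx":0,"wy":0,"wz":0.0,"fingers":-1},{"dx":0.0033,"dy":0.0028,"dz":0.151,"wx":0,"wy":0,"wz":0.0,"fingers":-1},{"dx":0.0033,"dy":0.0028,"dz":0.151,"wx":0,"wy":0,"wz":0.0,"fingers":-1},{"dx":0.0033,"dy":0.0028,"dz":0.151,"wx":0,"wy":0,"wz":0.0,"fingers":1},{"dx":0.0033,"dy":0.0028,"dz":0.151,"wx":0,"wy":0,"wz":0.0,"fingers":1},{"dx":0.0033,"dy":0.0028,"dz":0.151,"wx":0,"wy":0,"wz":0.0,"fingers":1},{"dx":0.0033,"dy":0.0028,"dz":0.151,"wx":0,"wy":0,"wz":0.0,"fingers":1},{"dx":0.0033,"dy":0.0028,"dz":0.151,"wx":0,"wy":0,"wz":0.0,"fingers":1},{"dx":0.0033,"dy":0.0028,"dz":0.151,"wx":0,"wy":0,"wz":0.0,"fingers":1},{"dx":0.0033,"dy":0.0028,"dz":0.151,"wx":0,"wy":0,"wz":0.0,"fingers":1}]' 15
```

```text
time: 29.15
position: [0.6717, -0.1274, 0.016]
tool_rot: [-3.142, 0.0, 0.003]
wrist_force: [0.7, -0.5, 0.2]
grip_width: 0.024
```

```bash
python3 -m jog '[{"dx":0,"dy":0,"dz":0,"wx":0,"wy":0,"wz":0.0,"fingers":1},{"dx":0,"dy":0,"dz":0,"wx":0,"wy":0,"wz":0.0,"fingers":1},{"dx":0,"dy":0,"dz":0,"wx":0,"wy":0,"wz":0.0,"fingers":1}]' 15
```

```text
time: 29.52
position: [0.6717, -0.1274, 0.016]
tool_rot: [-3.142, 0.0, 0.003]
wrist_force: [0.6, -0.8, -0.9]
grip_width: 0.0193
```

```bash
python3 -m jog '[{"dx":0,"dy":0,"dz":0,"wx":0,"wy":0,"wz":0.0,"fingers":1},{"dx":0,"dy":0,"dz":-0.02,"wx":0,"wy":0,"wz":0.0,"fingers":1},{"dx":0,"dy":0,"dz":-0.04,"wx":0,"wy":0,"wz":0.0,"fingers":1},{"dx":0,"dy":0,"dz":-0.04,"wx":0,"wy":0,"wz":0.0,"fingers":1}]'; python3 look.py lidheld .672 -.1275 .054 .030
```

```text
time: 30.02
position: [0.6737, -0.1278, 0.0593]
tool_rot: [3.141, -0.005, 0.003]
wrist_force: [0.3, -0.1, -0.7]
grip_width: 0.0197
[ 0.6737 -0.1278  0.0593] [ 3.1407e+00 -4.8000e-03  2.6000e-03] 30.025
lidheld [112.6653   0.673   -0.127 ]
```

View pics/lidheld_full.png

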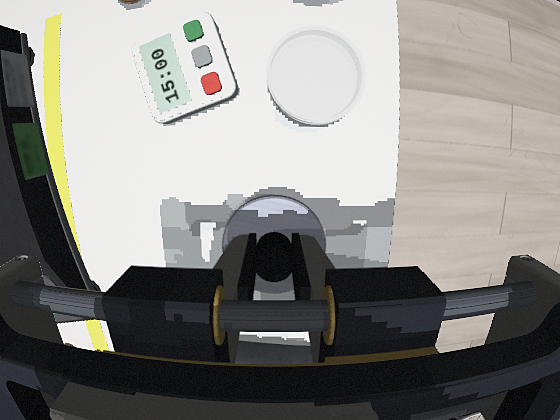

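The disc appears 104 px wide, which matches a lifted lid. Raise it high and carry it over.

```bash
python3 -m jog '[{"dx":0,"dy":0,"dz":-0.06,"wx":0,"wy":0,"wz":0.0,"fingers":1},{"dx":0,"dy":0,"dz":-0.12,"wx":0,"wy":0,"wz":0.0,"fingers":1},{"dx":0,"dy":0,"dz":-0.18,"wx":0,"wy":0,"wz":0.0,"fingers":1},{"dx":-0.02,"dy":-0.005,"dz":-0.195,"wx":0,"wy":0,"wz":0.0,"fingers":1},{"dx":-0.173,"dy":-0.038,"dz":-0.195,"wx":0,"wy":0,"wz":0.0,"fingers":1},{"dx":-0.173,"dy":-0.038,"dz":-0.195,"wx":0,"wy":0,"wz":0.0,"fingers":1},{"dx":-0.173,"dy":-0.038,"dz":-0.195,"wx":0,"wy":0,"wz":0.0,"fingers":1},{"dx":-0.173,"dy":-0.038,"dz":-0.195,"wx":0,"wy":0,"wz":0.0,"fingers":1},{"dx":-0.173,"dy":-0.038,"dz":-0.195,"wx":0,"wy":0,"wz":0.0,"fingers":1}]'
cat > lidfit.py <<'E'
import sys
from fitm import *
n=sys.argv[1];s,f=pickle.load(open(f'pics/{n}.pkl','rb'));m=mag(f['pixels']);p=s['position']
for z in(p[2]-.002,p[2]-.008):
    def sc(x,y):
        q=wproj(f,s,circ((x,y),.03,z,160));d=q[(q[:,1]<225)]
        return np.minimum(mc(m,d.T[::-1],order=1),120).mean()
    b=max((sc(p[0]+a,p[1]+c),a,c) for a in np.arange(-.006,.00601,.00025) for c in np.arange(-.004,.00401,.00025))
    print('TCP',np.round(p,4),'offset',np.round(b,5))
    if z>p[2]-.005:
        big=cv2.resize(f['pixels'][:,:,::-1],None,fx=4,fy=4,interpolation=cv2.INTER_CUBIC)
        cv2.polylines(big,[((wproj(f,s,circ((p[0]+b[1],p[1]+b[2]),.03,z))+.5)*4).astype(int)],True,(0,255,0),1)
        cv2.imwrite(f'pics/{n}_fit.png',big[700:1250,750:1450])
E
python3 look.py lidheld2 .5005 -.0887 .25 .030; python3 lidfit.py lidheld2; python3 lidfit.py lidheld
```

```text
time: 31.2
position: [0.4994, -0.09, 0.2513]
tool_rot: [3.141, -0.001, 0.003]
wrist_force: [0.3, -0.1, -1.2]
grip_width: 0.0195
[ 0.4994 -0.09    0.2513] [ 3.1414e+00 -1.0000e-03  2.7000e-03] 31.2
lidheld2 [ 1.151241e+02  4.995000e-01 -8.970000e-02]
TCP [ 0.4994 -0.09    0.2513] offset [1.166134e+02 0.000000e+00 5.000000e-04]
TCP [ 0.4994 -0.09    0.2513] offset [ 1.1684993e+02 -7.5000000e-04  5.0000000e-04]
TCP [ 0.6737 -0.1278  0.0593] offset [1.1739501e+02 1.5000000e-03 7.5000000e-04]
TCP [ 0.6737 -0.1278  0.0593] offset [1.1849578e+02 5.0000000e-04 7.5000000e-04]
```

View pics/lidheld2_fit.png

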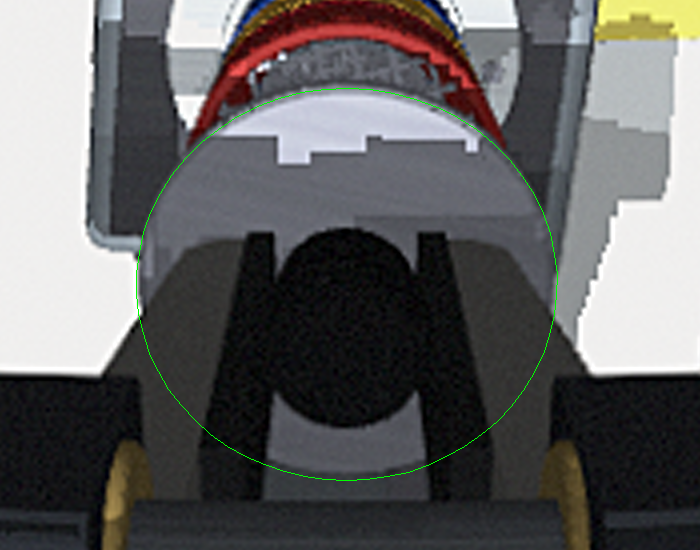

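View pics/lidheld2_full.png

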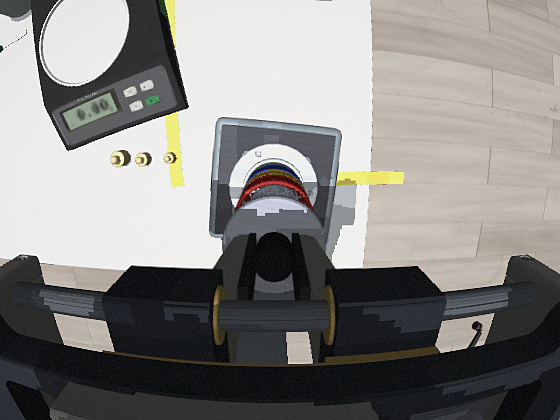

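```bash
python3 -m jog '[{"dx":0,"dy":0,"dz":0.02,"wx":0,"wy":0,"wz":0.0,"fingers":1},{"dx":0,"dy":0,"dz":0.034,"wx":0,"wy":0,"wz":0.0,"fingers":1},{"dx":0,"dy":0,"dz":0.034,"wx":0,"wy":0,"wz":0.0,"fingers":1},{"dx":0,"dy":0,"dz":0.034,"wx":0,"wy":0,"wz":0.0,"fingers":1}]'
```

```text
time: 31.75
position: [0.4991, -0.0899, 0.2173]
tool_rot: [-3.142, -0.0, 0.003]
wrist_force: [-0.1, -0.1, -0.3]
grip_width: 0.0197
```

```bash
python3 -m jog '[{"dx":0.0003,"dy":0,"dz":0.006,"wx":0,"wy":0,"wz":0.0,"fingers":1},{"dx":0.0003,"dy":0,"dz":0.011,"wx":0,"wy":0,"wz":0.0,"fingers":1},{"dx":0.0003,"dy":0,"dz":0.014,"wx":0,"wy":0,"wz":0.0,"fingers":1},{"dx":0.0003,"dy":0,"dz":0.0168,"wx":0,"wy":0,"wz":0.0,"fingers":1},{"dx":0.0003,"dy":0,"dz":0.0168,"wx":0,"wy":0,"wz":0.0,"fingers":1}]'
```

```text
time: 32.38
position: [0.4992, -0.0899, 0.2004]
tool_rot: [3.142, -0.0, 0.003]
wrist_force: [-0.7, 1.1, 0.7]
grip_width: 0.0192
```

```bash
python3 -m jog '[{"dx":0,"dy":0,"dz":0.0006,"wx":0,"wy":0,"wz":0.0,"fingers":1},{"dx":0,"dy":0,"dz":0.0006,"wx":0,"wy":0,"wz":0.0,"fingers":1}]'; python3 -m jog '[{"dx":0,"dy":0,"dz":0.0,"wx":0,"wy":0,"wz":0,"fingers":-1},{"dx":0,"dy":0,"dz":0.0,"wx":0,"wy":0,"wz":0,"fingers":-1},{"dx":0,"dy":0,"dz":0.0,"wx":0,"wy":0,"wz":0,"fingers":-1},{"dx":0,"dy":0,"dz":0.0,"wx":0,"wy":0,"wz":0,"fingers":-1},{"dx":0,"dy":0,"dz":-0.05,"wx":0,"wy":0,"wz":0,"fingers":-1},{"dx":0,"dy":0,"dz":-0.1,"wx":0,"wy":0,"wz":0,"fingers":-1},{"dx":0,"dy":0,"dz":-0.12,"wx":0,"wy":0,"wz":0,"fingers":-1},{"dx":0,"dy":0,"dz":-0.12,"wx":0,"wy":0,"wz":0,"fingers":-1},{"dx":0,"dy":0,"dz":-0.12,"wx":0,"wy":0,"wz":0,"fingers":-1}]'
python3 look.py seat5 .500 -.0887 .1985 .030; python3 ov.py ov5 5
```

```text
time: 32.62
position: [0.4993, -0.0899, 0.2004]
tool_rot: [3.141, -0.001, 0.003]
wrist_force: [-0.9, -0.1, 5.6]
grip_width: 0.0192
time: 33.75
position: [0.4983, -0.0898, 0.3184]
tool_rot: [-3.141, 0.002, 0.003]
wrist_force: [1.2, 0.2, -0.3]
grip_width: 0.0919
[ 0.4983 -0.0898  0.3184] [-3.1413e+00  1.7000e-03  2.6000e-03] 33.75
seat5 [ 2.256622e+02  4.990000e-01 -8.920000e-02]
```

View pics/ov5.png

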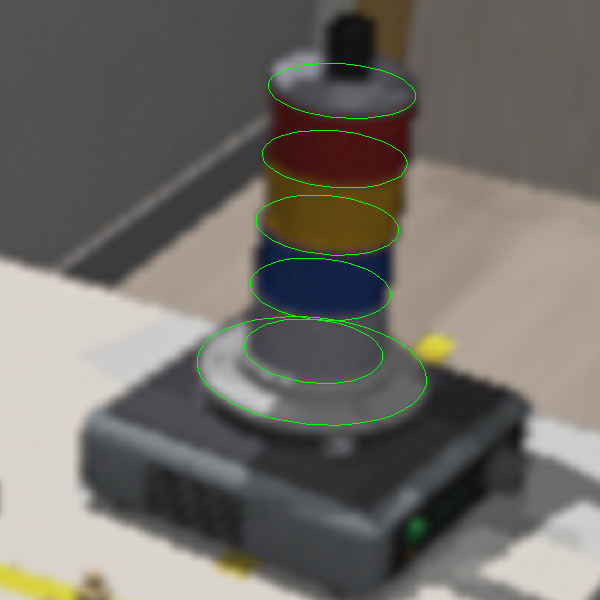

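View pics/seat5.png

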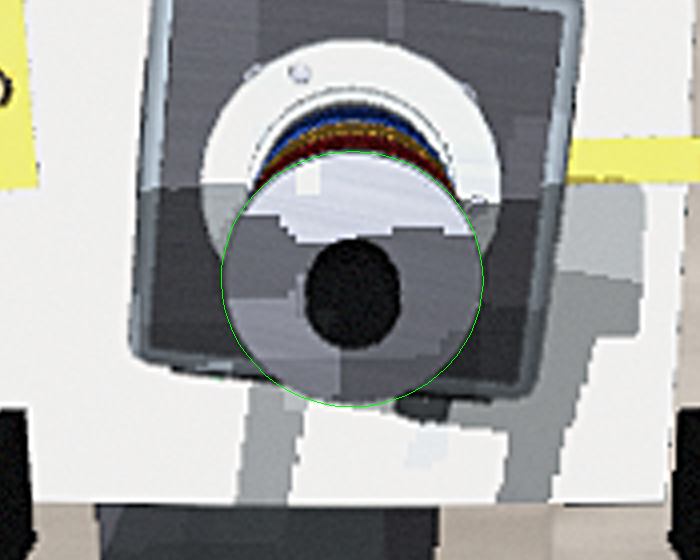

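View pics/seat5_full.png

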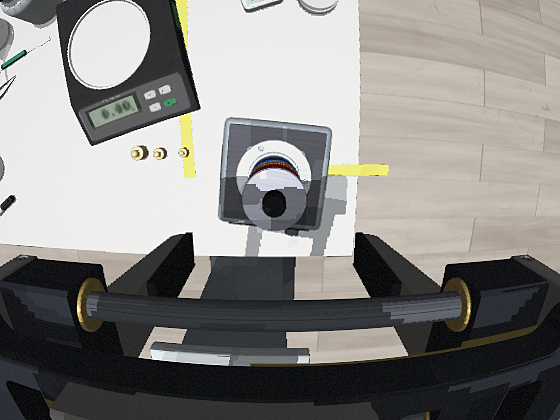

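The column is complete: lid level at (0.499, -0.0892), the weights still standing in line, and the fingers clear. Settle, then hand in.

```bash
python3 -m jog '[{"dx":0,"dy":0,"dz":0,"wx":0,"wy":0,"wz":0,"fingers":-1},{"dx":0,"dy":0,"dz":0,"wx":0,"wy":0,"wz":0,"fingers":-1},{"dx":0,"dy":0,"dz":0,"wx":0,"wy":0,"wz":0,"fingers":-1},{"dx":0,"dy":0,"dz":0,"wx":0,"wy":0,"wz":0,"fingers":-1}]'; python3 -c "
from cell import bot
print(bot.close_job())"
```

```text
time: 34.35
position: [0.4989, -0.0898, 0.3197]
tool_rot: [3.142, 0.0, 0.003]
wrist_force: [0.1, 0.2, -0.2]
grip_width: 0.0921
the job is handed in; nothing more can be done
None
```

The column is built on the shaker: receiver pan in the seat ring, then the blue, yellow and red sieves, then the lid. I handed the job in at about 34 s of the 106 s allowed; it reported no verdict.

**Seating:** In the last scene view every part stands level, at heights matching full nesting. The tool also reached the computed seated height for each part, with only light contact forces (up to about 7 N).

**Centring:** The wrist camera puts the rims and the lid within about 2 mm of the shaker axis. The lid is at (0.499, -0.089), against (0.500, -0.089) for the ring.

**Weights and clearance:** All three brass weights still stand in line, judged by eye in the final picture rather than measured. The gripper ended open and about 0.1 m above the lid.

**Checks that disagreed:**
- **Early circle fits:** several of these were off, by 2 mm on the standing parts and more on the ring and some held or seated parts. I replaced them with tighter fits.
- **Yellow and red:** the scene overlay showed yellow about 2 mm to one side of blue, with red shifted the same way. That is within the play and the calibration error.
- **Red rim:** the final fit gave x = 0.498, against 0.4994 from the gripper position.
- **Lid knob:** the gripper opening read 19 to 20 mm against the stated 21 mm.
- **Refused moves:** the first move and one later test were refused because a row must contain every key; neither moved the arm.

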